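# Change over the coil winder and set its wire tension

### The job

Change the coil winder over for the next job: slide the stop collar off the end of its arbor, then slide the wound bobbin off after it, and put both in the grey tray. Also turn the wing knob of the wire tensioner, clockwise to tighten, until the tip of the sprung arm lines up with the white set mark on its scale rail; work the arm by its knob only, never by pushing it, and leave everything else on the bench where it is.

Things in the scene. Friction and masses are not known exactly. Their poses are not given: they have to be found in the camera images.
- arbor_tip (a point): coil winder, bolted down: grey headstock 85 x 80 x 140 mm high on a steel base plate 90 mm wide, with a 16 mm square steel arbor that sticks out level, its axis 115 mm above the bench. The point is the centre of the arbor's free end; x points back along the arbor into the headstock, y across it, z up. The parts come off towards -x. The arbor is free for 142 mm, up to a 54 mm drive disc at the headstock
- collar_tab (a point): stop collar, outermost on the arbor: plain aluminium, 44 mm square and 18 mm long along the arbor, 22 mm square bore, with an upright tab on top 12 mm across (y), 18 mm along the arbor and 40 mm tall; 84 mm high in all, about 0.1 kg. It only hangs on the arbor (its bore centre 3 mm below the arbor axis) and slides freely when lifted those 3 mm. The point lies in the tab, 46 mm above the bore's centre and 16 mm below the tab's top; x along the bore
- collar_mid (a point): centre of the same collar's bore, 46 mm below the point in its tab; the collar's underside lies 22 mm below it
- bobbin_mid (a point): the wound bobbin on the arbor, between collar and headstock, 58 mm square and 64 mm long along its bore, 0.2 to 0.4 kg, with copper-coloured winding between two thin black flanges all flush within 1 mm, and a 24 mm square bore right through. The point is its centre; x is its bore axis, along the arbor at the start. It hangs with its centre 4 mm below the arbor axis, 111 mm above the bench
- tray: grey open tray fixed to the bench, 190 (x) x 150 (y) x 50 mm high, walls and floor 5 mm thick, empty at the start. Origin: centre of its underside; z up
- knob_wing (a point): black wing knob on the tensioner's grey housing, turning about a vertical axis: a flat upright wing 64 mm long, 14 mm thick and 28 mm tall. The point is the wing's centre on the turning axis, 98 mm above the bench; x points along the wing and turns with it. The housing's top lies 40 mm below this point; around it nothing is higher than 30 mm below the point within 90 mm
- tension_knob (a joint): turn of the wing knob, rad, growing clockwise as seen from above (tighter); range 0 to 2.9. It is stiff (about 0.12 N m) and stays where it is left. It may need more than one grasp
- pointer_tip (a point): end of the steel sprung arm on the tensioner, which swings level about a pivot 100 mm from this tip, 62 mm above the bench. Each radian of the knob turns the arm 0.28 rad clockwise, so the tip moves about 27 mm per rad towards the tensioner's +x (away from the robot)
- mark_line (a point): set mark: a 4 mm wide white line on a dark clamp block fixed to the scale rail beside the arm's tip. The point is the line's end nearest the arm; x points along the rail, the way the tip travels when tightened, y away from the arm. The tip lines up when its x in this frame is zero; the tip passes about 6 to 12 mm short of the line in y
- dancer: the sprung arm with its white roller (origin on its pivot); not to be pushed
- empty_bobbin: bystander: empty black bobbin standing on end, 58 mm square, 64 mm high. Origin: centre of its underside
- wire_reel: bystander: copper wire reel, 76 mm across, 50 mm high. Origin: centre of its underside
- screwdriver: bystander: screwdriver, 160 mm long, lying near the robot
- spray_can: bystander: aluminium spray can, 56 mm across, 170 mm high, upright behind the fixtures. Origin: centre of its underside
- varnish_bottle: bystander: amber bottle, 56 mm across, 140 mm high, upright behind the fixtures. Origin: centre of its underside
- mug: bystander: white mug, 80 mm across, 90 mm high. Origin: centre of its underside
- multimeter: bystander: black multimeter lying flat, 85 x 170 x 34 mm high. Origin: centre of its underside
Things that resemble listed ones, but are neither listed nor needed, are in the scene too. What is meant by the part that bears collar_tab is not red, and is the larger of those in its own colour.

How it is judged:
By the outcome, as a careful person would: the job done as asked, in the order asked, and still so for the second after the job is handed in, with the robot touching nothing.
It also fails if it takes over 72 s, if anything falls off the work surface, if the arm or the gripper's body presses on something with over 40 N, if the wrist force passes 120 N, or if a joint passes its speed limit or range.

### The arm

A 7-joint arm with a two-finger parallel gripper is mounted at the origin on the work surface. World frame = base frame: x ahead of the robot, y to its left, z up, the work surface at z = 0. Lengths are in m, angles in rad, forces in N, time in s.
With the tool pointing down it reaches from about 0.425 to 0.875 m from the base axis. Payload 4.7 kg.
Tool frame: the origin (TCP) lies at the very end of the fingers, on their centre line; the grasp point (between the pads) lies env.grasp_offset behind it (env.grasp_offset is the distance from the TCP to the grasp point, in m); x points along the fingers, y is the direction in which the jaws open and shut, and the axes are right-handed (so a half turn about x gives the same grasp; the last joint's range is limited). The gripper opens to 85 mm and grips with 20 to 120 N. Pads are 22 mm wide; open, the fingers measure 114 mm over their backs; the gripper's body (76 mm by 85 mm) begins 54 mm behind the grasp point. The pads swing forward as they close: fully open they stand 13 mm farther back than shut.
Start: joints at [-1.193, 0.321, -0.07, 1.45, 0.023, 1.371, -0.057], TCP at [0.231, 0.607, 0.231] pointing down, gripper open.
Joint ranges: [-2.86, 2.86], [-0.3, 2.09], [-1.38, 1.24], [0.06, 2.45], [-1.56, 4.7], [0.09, 2.05], [-2.69, 2.69]. Speed limits (rad/s): [2.57, 2.57, 3.14, 3.14, 3.14, 3.14, 3.14].

### API

Orientations are given as [roll, pitch, yaw] about the fixed x, y, z axes, in that order (R = Rz(yaw) Ry(pitch) Rx(roll)).
In Python, from station import env gives the robot as it stands.
- The arm moves only by the tool servo_tool, never from a script. Its arguments are lists of equal length, an entry for each row: "jaw": the closure, from 0 (fully open) to 1 (shut); "xyz": the shift along the tool's x, y, z in m, a list of three; "delta_rot": the turn, a rotation vector about the tool's x, y, z in degrees, a list of three. A call has 1 to 10 rows; each row is the pose to reach, as a shift and turn from the pose measured when the call began, along the tool's axes at that moment; what a row does not reach only later rows make up. A row lasts 1/10 s, in which the tool goes at most 50 mm and 8.59 degrees, less where a joint would pass 70% of its speed; a pose out of reach is approached as far as the arm can. A call with a gripper value outside its range is refused whole. The fingers move at their own pace and stop on an object; "newtons" is the grip in N (left out, the last holds). Time passes only in rows, so rows that repeat a pose let the fingers close. It gives the time, the measured TCP pose, the force and the opening at its end, in the units of the state.
- env.sense(): the state, without advancing time (a new reading comes with each control period).
- env.grab_frame(name): name is "scene" or "top" or "wrist"; returns a dict with "image" (384x512x3 uint8, blue, green, red), "fov_y" (degrees; the focal length in pixels is half the picture's height over the tangent of half this angle, whatever the lens; pixels are square), "cx", "cy" (the principal point, pixels), "R" (3x3) and "t" (3): a world point X has camera coordinates R X + t; the wrist camera has in their place "mount" (4x4, takes a point from camera to tool coordinates, whose origin is the TCP and whose axes are the tool frame's). Camera axes: x right, y down, z forward; pixel columns grow to the right and rows downward; lengths in m; the calibration is good to about 2 mm. A picture is of the moment at which its call begins: read the wrist's pose just before it. There is no depth.
- env.job_done(): hands the job in, once; it reports no verdict.
The state is a dict: "t": time; "joints": joint angles; "joint_velocities": joint speeds; "joint_efforts": joint torques, N m; "ee_pos": TCP position; "orientation": TCP orientation; "wrist_force": force on the tool from outside, world axes, zero at the start; "torque": the same for the moment, N m; "finger_gap": opening from 0.0 (shut) to 1.0 (fully open).
Only numpy, scipy, OpenCV 4.12 (cv2) and the standard library are available. Lean on these libraries where they do the work, as an engineer would, in place of code of your own. Each camera call takes 0.05 s, during which the arm holds its last target. There are 200 camera calls.

## Working session

There is one attempt and no reset: what is moved stays moved. The work goes in short steps, Python scripts to look and compute and a tool call to move; the robot and the scene stay as the last step left them, time stands still between calls to the robot, and variables do not carry over. Pictures are saved under pics/ and viewed, about 8 in all and at most 12, crops included, and the job is handed in when it is done.

Besides the shell and the picture viewer there is one more tool, called after "Emit:" in YAML: its name, and indented under it one key for each argument. servo_tool: Moves the arm, as the interface text tells. Its arguments: {"type":"object","properties":{"jaw":{"type":"array"},"xyz":{"type":"array"},"delta_rot":{"type":"array"},"newtons":{"type":"number"}},"required":["jaw","xyz","delta_rot"]}

```bash
mkdir -p pics; ls; cat > h.py <<'E'
from station import env
import numpy as np, cv2, pickle
from scipy.spatial.transform import Rotation as Ro
def grab(n,tag):
    s=env.sense(); f=env.grab_frame(n)
    if 'mount' in f:
        M=np.array(f['mount']); Rt=Ro.from_euler('xyz',s['orientation']).as_matrix()
        Rc=Rt@M[:3,:3]; tc=Rt@M[:3,3]+np.array(s['ee_pos'])
        f['R']=Rc.T; f['t']=-Rc.T@tc
    f['R']=np.array(f['R']);f['t']=np.array(f['t'])
    pickle.dump(f,open(f'pics/{tag}.pkl','wb')); cv2.imwrite(f'pics/{tag}.png',f['image']); return f
def load(tag): return pickle.load(open(f'pics/{tag}.pkl','rb'))
def foc(f): return f['image'].shape[0]/2/np.tan(np.radians(f['fov_y'])/2)
def proj(f,X):
    c=f['R']@np.array(X)+f['t']; return c[:2]/c[2]*foc(f)+[f['cx'],f['cy']]
def ray(f,p):
    d=np.array([(p[0]-f['cx'])/foc(f),(p[1]-f['cy'])/foc(f),1]); return -f['R'].T@f['t'], f['R'].T@d/np.linalg.norm(d)
def atz(f,p,z):
    o,d=ray(f,p); return o+d*(z-o[2])/d[2]
def tri(*fp):
    A=0;b=0
    for f,p in fp:
        o,d=ray(f,p); P=np.eye(3)-np.outer(d,d); A=A+P; b=b+P@o
    X=np.linalg.solve(A,b); return X,[np.round(proj(f,X)-p,1) for f,p in fp]
def crop(tag,x0,y0,w,h,k,out):
    im=cv2.imread(f'pics/{tag}.png')[y0:y0+h,x0:x0+w]; return cv2.resize(im,None,fx=k,fy=k,interpolation=cv2.INTER_CUBIC)
E
python3 - <<'E'
from h import *
print(env.sense(), env.grasp_offset)
for n in ['scene','top']:
    f=grab(n,n+'0'); print(n,f['fov_y'],f['cx'],f['cy'],f['R'].round(3).tolist(),f['t'].round(3), (-f['R'].T@f['t']).round(3))
a=cv2.imread('pics/scene0.png');b=cv2.imread('pics/top0.png')
cv2.imwrite('pics/s0big.png',cv2.resize(a,(800,600),interpolation=cv2.INTER_CUBIC))
cv2.imwrite('pics/t0big.png',cv2.resize(b,(800,600),interpolation=cv2.INTER_CUBIC))
E
```

```text
pics
{'t': 0.0, 'joints': array([-1.19288571,  0.32181367, -0.07010817,  1.45171927,  0.0226065 ,
        1.37076977, -0.05691742]), 'joint_velocities': array([-0.00245485, -0.00021077,  0.00015692,  0.00179364, -0.00023508,
        0.00106047, -0.00087895]), 'joint_efforts': array([-2.33429537e-04, -4.93580389e+01, -3.82657964e-01, -3.14341450e+01,
        1.27484993e-02,  1.12885560e-02,  5.42680951e-06]), 'ee_pos': array([0.23113401, 0.60692989, 0.23020751]), 'orientation': array([-1.51959843,  1.56887379, -1.88337138]), 'wrist_force': array([ 0.04958085, -0.86704625, -0.36322809]), 'torque': array([-0.0057878 ,  0.01383189, -0.00505606]), 'finger_gap': 1.0021984657815404} 0.0187
scene 44.45652216913953 262.051378841319 191.161440379319 [[0.791, 0.612, -0.001], [0.333, -0.433, -0.837], [-0.513, 0.662, -0.546]] [-0.446 -0.101  1.886] [ 1.353 -1.02   0.945]
top 50.270367248734516 256.5582915100131 198.2144865595483 [[0.029, -1.0, -0.013], [-0.983, -0.026, -0.183], [0.182, 0.018, -0.983]] [-0.02   0.588  1.287] [ 0.344 -0.028  1.373]
```

View pics/s0big.png

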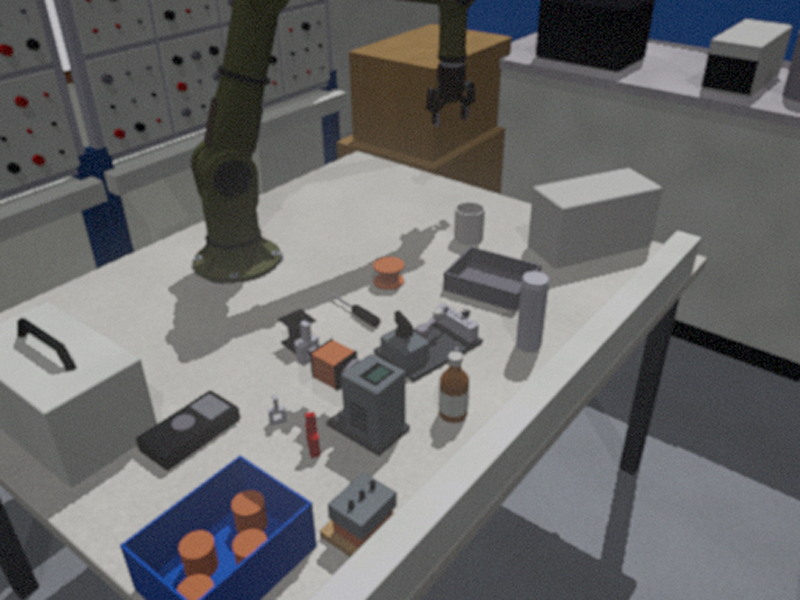

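View pics/t0big.png

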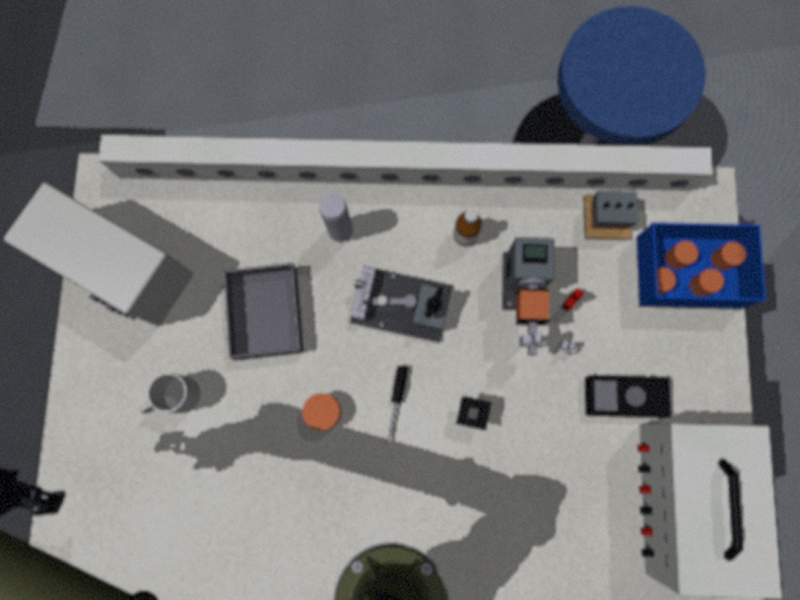

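Scene: collar at about (305,345) in the enlarged scene view and (533,338) in the top view. The bobbin is at (533,305) and the arbor points at the robot. Other positions in the top view are the tensioner at (400,303), the wing at (434,302), and the tray at (264,310). The lookalikes are a small collar at (570,347) and red ones at (573,299).

```bash
python3 - <<'E'
from h import *
s=load('scene0');t=load('top0');k=.64
P=lambda x,y:np.array([x*k,y*k])
for n,z,q in [('collar top',.174,(533,328)),('bobbin top',.14,(533,303)),('wing',.112,(434,300)),('tray c',.05,(264,310)),('tray TL',.05,(228,270)),('tray TR',.05,(296,266)),('tray BR',.05,(301,352)),('tray BL',.05,(232,358)),('headstock',.14,(534,255)),('can',.17,(333,203)),('bottle',.14,(471,216)),('base TL',.01,(370,268)),('baseTR',.01,(452,285)),('smallcollar',.05,(570,345)),('reel',.05,(321,410)),('empty',.064,(474,412))]:
    print(n,atz(t,P(*q),z).round(3))
print(tri((s,P(305,325)),(t,P(533,328))),tri((s,P(404,322)),(t,P(434,300))))
# crops
c=np.hstack([cv2.resize(s['image'][180:260,170:320],(750,400),interpolation=cv2.INTER_CUBIC)]) 
d=cv2.resize(t['image'][140:240,215:385],(750,441),interpolation=cv2.INTER_CUBIC)
cv2.imwrite('pics/c1.png',cv2.resize(np.vstack([c,d]),(535,600)))
E
```

```text
collar top [ 0.538 -0.257  0.174]
bobbin top [ 0.593 -0.264  0.14 ]
wing [ 0.599 -0.071  0.112]
tray c [0.581 0.285 0.05 ]
tray TL [0.666 0.368 0.05 ]
tray TR [0.678 0.223 0.05 ]
tray BR [0.494 0.201 0.05 ]
tray BL [0.478 0.345 0.05 ]
headstock [ 0.69  -0.267  0.14 ]
can [0.778 0.134 0.17 ]
bottle [ 0.768 -0.141  0.14 ]
base TL [0.688 0.067 0.01 ]
baseTR [ 0.654 -0.113  0.01 ]
smallcollar [ 0.524 -0.357  0.05 ]
reel [0.376 0.153 0.05 ]
empty [ 0.381 -0.158  0.064]
(array([ 0.53354874, -0.2629243 ,  0.17059675]), [array([ 2.4, -0.2]), array([1.7, 1.6])]) (array([ 0.60277599, -0.07084019,  0.0996407 ]), [array([-0.4,  0.1]), array([-0.2, -0.3])])
```

```bash
cat >> h.py <<'E'
def goto(X,axisx=None,yaw=None,R=None):
    """shift & rotvec in tool axes to reach world X; yaw = world angle of jaw axis (mod pi, nearest), tool down"""
    s=env.sense(); Rt=Ro.from_euler('xyz',s['orientation']).as_matrix()
    best=None
    for k in (0,np.pi):
        y=np.array([np.cos(yaw+k),np.sin(yaw+k),0]); x=np.array([0,0,-1.]); T=np.c_[x,y,np.cross(x,y)]
        rv=np.degrees(Ro.from_matrix(Rt.T@T).as_rotvec())
        if best is None or np.linalg.norm(rv)<np.linalg.norm(best): best=rv
    d=Rt.T@(np.array(X)-s['ee_pos'])
    print('goto',X,'shift',d.round(4),'rot',best.round(2),'now',s['ee_pos'].round(4),'t',round(s['t'],2),'j',s['joints'].round(2)[[0,6]],'jaw',round(s['finger_gap'],3),'F',s['wrist_force'].round(1))
E
python3 - <<'E'
from h import *
f=grab('wrist','w0'); print(f['mount'],f['fov_y'],Ro.from_euler('xyz',env.sense()['orientation']).as_matrix().round(3))
goto([.5,.22,.3],yaw=np.pi/2)
goto([.5,-.25,.30],yaw=np.pi/2)
E
```

```text
[[-4.39707559e-04 -2.96911196e-01  9.54904994e-01 -1.42308687e-01]
 [ 9.99998076e-01 -1.95588883e-03 -1.47678123e-04 -7.61379158e-06]
 [ 1.91153530e-03  9.54903093e-01  2.96911485e-01 -7.63499958e-02]
 [ 0.00000000e+00  0.00000000e+00  0.00000000e+00  1.00000000e+00]] 69.95870759774563 [[-0.     0.356  0.935]
 [-0.001  0.935 -0.356]
 [-1.    -0.001  0.   ]]
goto [0.5, 0.22, 0.3] shift [-0.0691 -0.2662  0.3889] rot [-2.084e+01 -1.000e-02  9.000e-02] now [0.2312 0.6071 0.2305] t 0.15 j [-1.19 -0.06] jaw 0.997 F [-0.2 -0.4 -0.6]
goto [0.5, -0.25, 0.3] shift [-0.0684 -0.7054  0.5562] rot [-2.084e+01 -1.000e-02  9.000e-02] now [0.2312 0.6071 0.2305] t 0.15 j [-1.19 -0.06] jaw 0.997 F [-0.2 -0.4 -0.6]
```

Emit:
servo_tool:
  jaw: [0,0,0,0,0,0,0,0,0,0]
  xyz:
    - [-0.03,-0.02,0.03]
    - [-0.05,-0.046,0.073]
    - [-0.069,-0.075,0.11]
    - [-0.069,-0.102,0.15]
    - [-0.069,-0.129,0.19]
    - [-0.069,-0.156,0.23]
    - [-0.069,-0.184,0.27]
    - [-0.069,-0.211,0.31]
    - [-0.069,-0.238,0.35]
    - [-0.069,-0.266,0.389]
  delta_rot:
    - [-4,0,0]
    - [-8,0,0]
    - [-12,0,0]
    - [-16,0,0]
    - [-20.8,0,0]
    - [-20.8,0,0]
    - [-20.8,0,0]
    - [-20.8,0,0]
    - [-20.8,0,0]
    - [-20.8,0,0]

```text
t: 1.15
ee_pos: [0.5009, 0.2183, 0.2998]
orientation: [-1.853, 1.569, -1.854]
wrist_force: [1.8, 1.3, 0.3]
finger_gap: 0.999
```

```bash
python3 - <<'E'
from h import *
grab('wrist','wtray')
goto([.5,-.07,.30],yaw=np.pi/2)
E
```

```text
goto [0.5, -0.07, 0.3] shift [ 0.0018 -0.2783 -0.0022] rot [-0.78  0.17  0.4 ] now [0.506  0.2082 0.2999] t 1.2 j [-0.67  1.13] jaw 1.0 F [ 2.5 -6.6 -0.9]
```

Emit:
servo_tool:
  jaw: [0,0,0,0,0,0,0,0,0]
  xyz:
    - [0,-0.04,0]
    - [0,-0.08,0]
    - [0,-0.12,0]
    - [0,-0.16,0]
    - [0,-0.2,0]
    - [0,-0.24,0]
    - [0,-0.278,-0.002]
    - [0,-0.278,-0.002]
    - [0,-0.278,-0.002]
  delta_rot:
    - [0,0,0]
    - [0,0,0]
    - [0,0,0]
    - [-0.8,0,0]
    - [-0.8,0,0]
    - [-0.8,0,0]
    - [-0.8,0,0]
    - [-0.8,0,0]
    - [-0.8,0,0]

```text
t: 2.1
ee_pos: [0.5, -0.0702, 0.3018]
orientation: [-1.129, 1.564, -1.131]
wrist_force: [0.8, 0.2, -0.3]
finger_gap: 0.994
```

```bash
python3 - <<'E'
from h import *
grab('wrist','wk1')
goto([.47,-.18,.30],yaw=np.pi/2)
E
```

```text
goto [0.47, -0.18, 0.3] shift [ 0.0023 -0.1112 -0.0303] rot [0.05 0.16 0.36] now [ 0.5002 -0.0687  0.3017] t 2.15 j [-0.42  1.64] jaw 1.0 F [-0.   1.  -1.1]
```

Emit:
servo_tool:
  jaw: [0,0,0,0,0,0]
  xyz:
    - [0,-0.04,-0.01]
    - [0,-0.08,-0.02]
    - [0.002,-0.111,-0.03]
    - [0.002,-0.111,-0.03]
    - [0.002,-0.111,-0.03]
    - [0.002,-0.111,-0.03]
  delta_rot:
    - [0,0,0]
    - [0,0,0]
    - [0,0,0]
    - [0,0,0]
    - [0,0,0]
    - [0,0,0]

```text
t: 2.75
ee_pos: [0.4711, -0.1772, 0.3]
orientation: [-1.159, 1.565, -1.154]
wrist_force: [0.4, 1.0, -0.1]
finger_gap: 1.001
```

```bash
python3 - <<'E'
from h import *
grab('wrist','wc1')
goto([.47,-.30,.32],yaw=np.pi/2)
E
```

```text
goto [0.47, -0.3, 0.32] shift [-0.0192 -0.1227 -0.0016] rot [0.29 0.14 0.33] now [ 0.4711 -0.1774  0.3   ] t 2.8 j [-0.31  1.86] jaw 1.0 F [0.7 0.7 1.1]
```

Emit:
servo_tool:
  jaw: [0,0,0,0,0,0]
  xyz:
    - [-0.01,-0.04,0]
    - [-0.02,-0.08,0]
    - [-0.02,-0.12,0]
    - [-0.02,-0.12,0]
    - [-0.02,-0.12,0]
    - [-0.02,-0.12,0]
  delta_rot:
    - [0,0,0]
    - [0,0,0]
    - [0,0,0]
    - [0,0,0]
    - [0,0,0]
    - [0,0,0]

```text
t: 3.4
ee_pos: [0.4726, -0.295, 0.3203]
orientation: [-1.208, 1.566, -1.2]
wrist_force: [-0.8, 1.1, 0.6]
finger_gap: 1.001
```

```bash
python3 - <<'E'
from h import *
grab('wrist','wc2')
goto([.47,-.25,.32],yaw=np.pi/2)
a=[load(x)['image'] for x in('wk1','wtray','wc1','wc2')]
cv2.imwrite('pics/m1.png',cv2.resize(np.vstack([np.hstack(a[:2]),np.hstack(a[2:])]),(800,600),interpolation=cv2.INTER_AREA))
E
```

```text
goto [0.47, -0.25, 0.32] shift [ 0.0001  0.045  -0.0022] rot [0.5  0.12 0.27] now [ 0.4726 -0.295   0.3204] t 3.45 j [-0.18  2.15] jaw 0.999 F [ 0.2  0.6 -0.1]
```

View pics/m1.png

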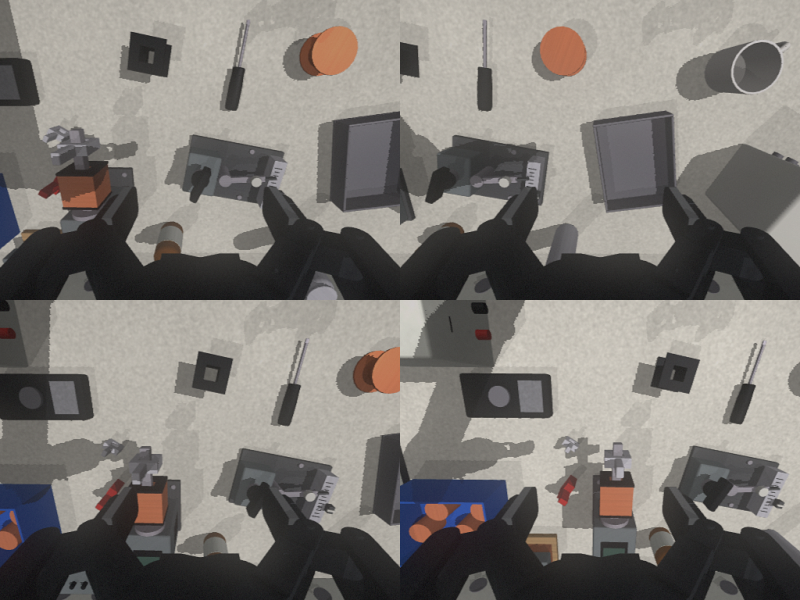

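The wrist views show the collar and bobbin on the arbor at montage (145,460) and (617,470), the wing at (265,495) and (718,490), and the tray at (635,160) in the second tile. I'll enlarge the collar and bobbin.

```bash
python3 - <<'E'
from h import *
a=crop('wc1',120,170,130,165,3,0);b=crop('wc2',210,170,130,165,3,0)
im=np.hstack([a,b]);
cv2.imwrite('pics/m2.png',im);print(im.shape)
E
```

```text
(495, 780, 3)
```

View pics/m2.png

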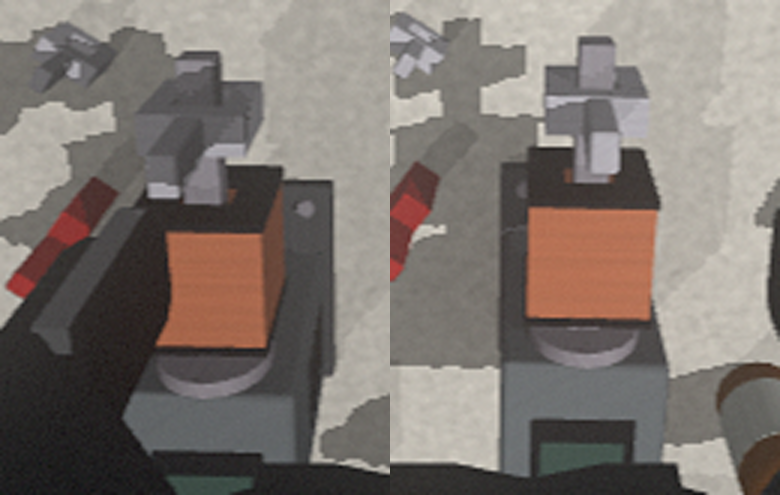

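```bash
python3 - <<'E'
from h import *
A=load('wc1');B=load('wc2');T=load('top0');S=load('scene0')
pa=lambda x,y:np.array([120+x/3,170+y/3]); pb=lambda x,y:np.array([210+(x-390)/3,170+y/3])
for n,p,q in [('tabtop',(163,174),(606,153)),('bob NR',(266,233),(659,207)),('bob FR',(270,349),(651,322)),('arbor end top R',(220,56),(614,42)),('arbor end top L',(178,62),(580,45)),('collar topNR',(262,84),(644,68)),('collar top NL',(162,84),(545,68)),('hs top nearR',(296,392),(666,365)),('base nearR',(334,182),(0,0))]:
    if q[0]: X,e=tri((A,pa(*p)),(B,pb(*q))); print(n,X.round(4),e)
for n,q,z in [('bob NL',(527,207),.14),('bob NR',(659,207),.14),('bob FL',(525,322),.14),('bob FR',(651,322),.14),('HS L',(503,365),.14),('HS R',(666,365),.14),('HS bL',(530,430),.14),('tab NL',(592,133),.174),('tab NR',(620,133),.174),('tab FR',(620,173),.174),('tab FL',(592,173),.174)]: print(n,atz(B,pb(*q),z).round(4))
E
```

```text
tabtop [ 0.5223 -0.2655  0.1732] [array([0. , 0.6]), array([-0. , -0.6])]
bob NR [ 0.566  -0.2372  0.135 ] [array([-0. , -0.4]), array([0. , 0.4])]
bob FR [ 0.6234 -0.238   0.136 ] [array([0. , 0.2]), array([-0. , -0.2])]
arbor end top R [ 0.4968 -0.2574  0.1105] [array([0. , 0.1]), array([-0. , -0.1])]
arbor end top L [ 0.4964 -0.2729  0.1186] [array([-0. , -0.3]), array([0. , 0.2])]
collar topNR [ 0.5121 -0.242   0.1011] [array([-0. , -0.1]), array([0. , 0.1])]
collar top NL [ 0.5141 -0.2876  0.0961] [array([-0. , -0.1]), array([0. , 0.1])]
hs top nearR [ 0.6515 -0.2285  0.1295] [array([0. , 0.4]), array([-0.1, -0.4])]
bob NL [ 0.5633 -0.2954  0.14  ]
bob NR [ 0.5628 -0.2381  0.14  ]
bob FL [ 0.6215 -0.296   0.14  ]
bob FR [ 0.6209 -0.2386  0.14  ]
HS L [ 0.6448 -0.3061  0.14  ]
HS R [ 0.644  -0.2305  0.14  ]
HS bL [ 0.6814 -0.2933  0.14  ]
tab NL [ 0.5145 -0.271   0.174 ]
tab NR [ 0.5144 -0.2605  0.174 ]
tab FR [ 0.5309 -0.2598  0.174 ]
tab FL [ 0.531  -0.2705  0.174 ]
```

```bash
python3 - <<'E'
from h import *
goto([.523,-.2655,.23],yaw=np.pi/2-.008)
goto([.523,-.2655,.141],yaw=np.pi/2-.008)
E
```

```text
goto [0.523, -0.2655, 0.23] shift [0.0903 0.0294 0.0505] rot [0.96 0.12 0.27] now [ 0.4726 -0.295   0.3204] t 3.45 j [-0.18  2.15] jaw 0.999 F [ 0.2  0.6 -0.1]
goto [0.523, -0.2655, 0.141] shift [0.1793 0.0299 0.0503] rot [0.96 0.12 0.27] now [ 0.4726 -0.295   0.3204] t 3.45 j [-0.18  2.15] jaw 0.999 F [ 0.2  0.6 -0.1]
```

Emit:
servo_tool:
  jaw: [0.2,0.4,0.4,0.4,0.4,0.4,0.4,0.4,0.4]
  xyz:
    - [0.03,0.015,0.025]
    - [0.06,0.03,0.05]
    - [0.09,0.03,0.05]
    - [0.12,0.03,0.05]
    - [0.14,0.03,0.05]
    - [0.16,0.03,0.05]
    - [0.179,0.03,0.05]
    - [0.179,0.03,0.05]
    - [0.179,0.03,0.05]
  delta_rot:
    - [1,0.1,0.3]
    - [1,0.1,0.3]
    - [1,0.1,0.3]
    - [1,0.1,0.3]
    - [1,0.1,0.3]
    - [1,0.1,0.3]
    - [1,0.1,0.3]
    - [1,0.1,0.3]
    - [1,0.1,0.3]

```text
t: 4.35
ee_pos: [0.5232, -0.2641, 0.1416]
orientation: [1.374, 1.57, 1.368]
wrist_force: [0.7, 1.1, 0.4]
finger_gap: 0.6
```

```bash
python3 - <<'E'
from h import *
f=grab('wrist','wc3')
goto([.523,-.2655,.141],yaw=np.pi/2-.008)
cv2.imwrite('pics/wc3b.png',crop('wc3',150,190,200,130,4,0))
E
```

```text
goto [0.523, -0.2655, 0.141] shift [ 0.0013 -0.0009 -0.0006] rot [ 0.04  0.1  -0.03] now [ 0.5236 -0.2646  0.1423] t 4.4 j [-0.17  2.15] jaw 0.603 F [-0.2 -0.8 -0.3]
```

View pics/wc3b.png

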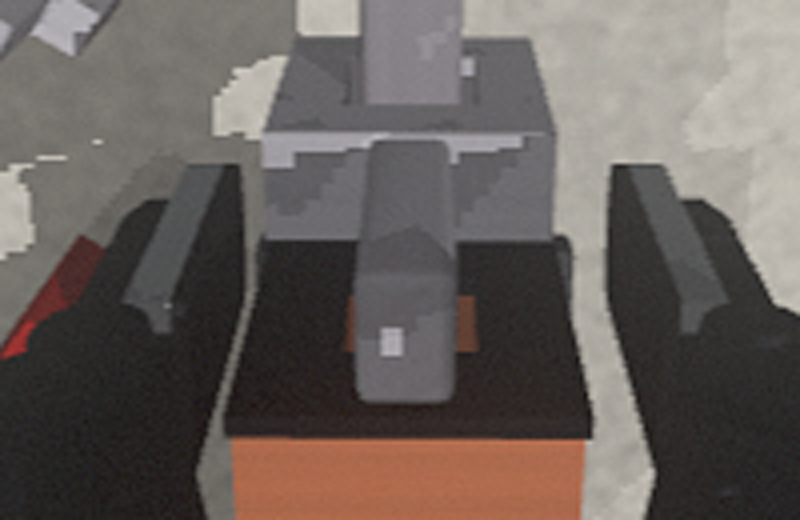

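The tab is at crop x≈405, the finger midline at ≈424 and the arbor at ≈413, so the grasp needs a small shift towards -y.

```bash
python3 - <<'E'
from h import *
f=load('wc3');p=lambda x,y:np.array([150+x/4,190+y/4])
print(f['cx'])
print('tab',atz(f,p(357,275),.174),atz(f,p(456,275),.174),atz(f,p(405,400),.174),atz(f,p(405,275),.174))
print('arbor',atz(f,p(362,100),.123),atz(f,p(465,100),.123))
print('bob',atz(f,p(228,436),.14),atz(f,p(590,436),.14))
print('collar',atz(f,p(262,132),.134),atz(f,p(555,132),.134))
goto([.523,-.267,.141],yaw=np.pi/2-.008)
E
```

```text
255.9512694816941
tab [ 0.51349678 -0.27148532  0.174     ] [ 0.51360245 -0.26023421  0.174     ] [ 0.53032058 -0.26626122  0.174     ] [ 0.51354801 -0.26603058  0.174     ]
arbor [ 0.51308041 -0.27358699  0.123     ] [ 0.51322934 -0.2573231   0.123     ]
bob [ 0.56254152 -0.29492756  0.14      ] [ 0.56308744 -0.23825264  0.14      ]
collar [ 0.51353251 -0.28786938  0.134     ] [ 0.51393268 -0.24436173  0.134     ]
goto [0.523, -0.267, 0.141] shift [ 0.0013 -0.0024 -0.0005] rot [ 0.04  0.1  -0.03] now [ 0.5236 -0.2646  0.1423] t 4.4 j [-0.17  2.15] jaw 0.603 F [-0.2 -0.8 -0.3]
```

Emit:
servo_tool:
  jaw: [0.4,0.7,1,1,1,1,1,1]
  xyz:
    - [0.001,-0.0014,-0.001]
    - [0.001,-0.0014,-0.001]
    - [0.001,-0.0014,-0.001]
    - [0.001,-0.0014,-0.001]
    - [0.001,-0.0014,-0.001]
    - [0.001,-0.0014,-0.001]
    - [0.001,-0.0014,-0.001]
    - [0.001,-0.0014,-0.001]
  delta_rot:
    - [0,0,0]
    - [0,0,0]
    - [0,0,0]
    - [0,0,0]
    - [0,0,0]
    - [0,0,0]
    - [0,0,0]
    - [0,0,0]
  newtons: 40

```text
t: 5.2
ee_pos: [0.5228, -0.2663, 0.1418]
orientation: [0.115, 1.568, 0.107]
wrist_force: [-0.8, 0.6, 5.4]
finger_gap: 0.132
```

Emit:
servo_tool:
  jaw: [1,1,1,1]
  xyz:
    - [-0.0015,0,0]
    - [-0.003,0,0]
    - [-0.003,0,0]
    - [-0.003,0,0]
  delta_rot:
    - [0,0,0]
    - [0,0,0]
    - [0,0,0]
    - [0,0,0]

```text
t: 5.6
ee_pos: [0.5226, -0.2661, 0.1444]
orientation: [0.278, 1.569, 0.27]
wrist_force: [-0.9, -0.8, -0.5]
finger_gap: 0.13
```

```bash
python3 - <<'E'
from h import *
goto([.455,-.266,.1445],yaw=np.pi/2-.008)
E
```

```text
goto [0.455, -0.266, 0.1445] shift [-0.0002 -0.0004 -0.0676] rot [ 0.04  0.1  -0.03] now [ 0.5226 -0.2661  0.1444] t 5.6 j [-0.17  2.15] jaw 0.13 F [-0.9 -0.8 -0.5]
```

Emit:
servo_tool:
  jaw: [1,1,1,1,1,1,1,1,1,1]
  xyz:
    - [0,0,-0.006]
    - [0,0,-0.014]
    - [0,0,-0.022]
    - [0,0,-0.03]
    - [0,0,-0.038]
    - [0,0,-0.046]
    - [0,0,-0.054]
    - [0,0,-0.062]
    - [0,0,-0.068]
    - [0,0,-0.068]
  delta_rot:
    - [0,0,0]
    - [0,0,0]
    - [0,0,0]
    - [0,0,0]
    - [0,0,0]
    - [0,0,0]
    - [0,0,0]
    - [0,0,0]
    - [0,0,0]
    - [0,0,0]

```text
t: 6.6
ee_pos: [0.4537, -0.2657, 0.1443]
orientation: [0.525, 1.569, 0.517]
wrist_force: [-0.1, -0.3, -0.8]
finger_gap: 0.131
```

```bash
python3 - <<'E'
from h import *
goto([.455,-.266,.26],yaw=np.pi/2)
# tray crop
cv2.imwrite('pics/m3.png',np.hstack([crop('wtray',40,150,160,130,2.5,0),crop('wtray',200,130,160,130,2.5,0)]))
print(load('wtray')['t'])
cv2.imwrite('pics/m3.png',cv2.resize(np.vstack([crop('wk1',220,150,150,130,4,0)]),None,fx=1,fy=1))
f=load('wtray'); cv2.imwrite('pics/m3.png',cv2.resize(f['image'][120:290,220:370],None,fx=3.5,fy=3.5,interpolation=cv2.INTER_CUBIC))
E
```

```text
goto [0.455, -0.266, 0.26] shift [-0.1156 -0.0002  0.0015] rot [-0.46  0.1  -0.06] now [ 0.4537 -0.2657  0.1443] t 6.6 j [-0.19  2.14] jaw 0.131 F [-0.1 -0.3 -0.8]
[-0.21938985 -0.53619412  0.29668019]
```

View pics/m3.png

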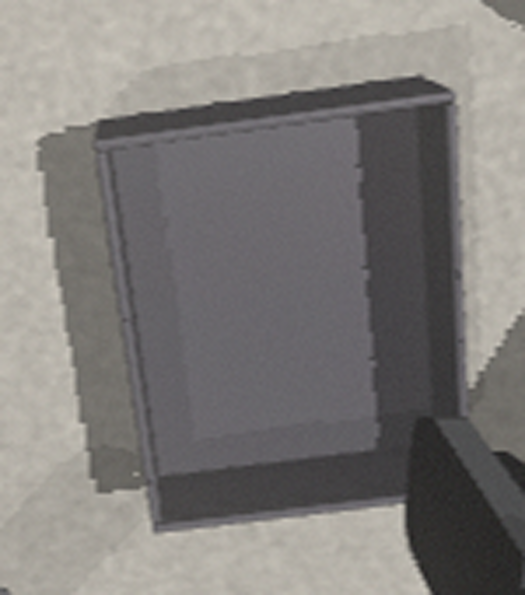

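Tray rim corners in the crop are near/-y (97,147), near/+y (455,97) and far/-y (155,530). It is empty and turned by about 7°.

```bash
python3 - <<'E'
from h import *
f=load('wtray');p=lambda x,y:np.array([220+x/3.5,120+y/3.5])
a,b,c=[atz(f,p(*q),.05) for q in [(97,147),(455,97),(155,530)]]
print(a.round(4),b.round(4),c.round(4),'centre',((b+c)/2).round(4),np.linalg.norm(b-a),np.linalg.norm(c-a),np.degrees(np.arctan2(*(c-a)[1::-1])))
t=load('top0');q=[atz(t,np.array(v)*.64,.05) for v in [(228,270),(296,266),(301,352),(232,358)]];print(np.mean(q,0))
E
```

```text
[0.5033 0.2062 0.05  ] [0.4829 0.3524 0.05  ] [0.6862 0.2314 0.05  ] centre [0.5846 0.2919 0.05  ] 0.14758418395846468 0.18466270423875533 7.842689909962988
[0.57908577 0.28402589 0.05      ]
```

Emit:
servo_tool:
  jaw: [1,1,1,1,1,1,1,1,1,1]
  xyz:
    - [-0.04,0,0]
    - [-0.08,0,0]
    - [-0.1,0.02,0]
    - [-0.1,0.06,0.01]
    - [-0.1,0.1,0.02]
    - [-0.1,0.14,0.04]
    - [-0.1,0.18,0.06]
    - [-0.1,0.22,0.07]
    - [-0.1,0.26,0.08]
    - [-0.1,0.3,0.09]
  delta_rot:
    - [0,0,0]
    - [0,0,0]
    - [0,0,0]
    - [0,0,0]
    - [0,0,0]
    - [0,0,0]
    - [0,0,0]
    - [0,0,0]
    - [0,0,0]
    - [0,0,0]

```text
t: 7.6
ee_pos: [0.5464, 0.0354, 0.2448]
orientation: [0.467, 1.568, 0.46]
wrist_force: [-0.1, -0.5, -2.3]
finger_gap: 0.136
```

```bash
python3 - <<'E'
from h import *
goto([.6365,.2955,.2],yaw=np.pi/2+.136)
goto([.6365,.2955,.058],yaw=np.pi/2+.136)
E
```

```text
goto [0.6365, 0.2955, 0.2] shift [0.0453 0.2607 0.088 ] rot [-8.23  0.13 -0.05] now [0.5464 0.0354 0.2448] t 7.6 j [-0.53  1.49] jaw 0.136 F [-0.1 -0.5 -2.3]
goto [0.6365, 0.2955, 0.058] shift [0.1873 0.2606 0.0877] rot [-8.23  0.13 -0.05] now [0.5464 0.0354 0.2448] t 7.6 j [-0.53  1.49] jaw 0.136 F [-0.1 -0.5 -2.3]
```

Emit:
servo_tool:
  jaw: [1,1,1,1,1,1,1,1,1,1]
  xyz:
    - [0,0.04,0.014]
    - [0,0.08,0.028]
    - [0,0.12,0.042]
    - [0,0.16,0.056]
    - [0.01,0.2,0.07]
    - [0.03,0.24,0.084]
    - [0.05,0.26,0.088]
    - [0.07,0.261,0.088]
    - [0.1,0.261,0.088]
    - [0.12,0.261,0.088]
  delta_rot:
    - [-1,0,0]
    - [-2,0,0]
    - [-4,0,0]
    - [-6,0,0]
    - [-8.2,0.1,0]
    - [-8.2,0.1,0]
    - [-8.2,0.1,0]
    - [-8.2,0.1,0]
    - [-8.2,0.1,0]
    - [-8.2,0.1,0]

```text
t: 8.6
ee_pos: [0.6358, 0.2962, 0.1224]
orientation: [-3.071, 1.569, -2.934]
wrist_force: [0.4, -0.4, -2.1]
finger_gap: 0.135
```

```bash
python3 - <<'E'
from h import *
goto([.6365,.2955,.058],yaw=np.pi/2+.136)
E
```

```text
goto [0.6365, 0.2955, 0.058] shift [ 0.0644 -0.0008  0.0007] rot [ 0.03 -0.11  0.01] now [0.6358 0.2962 0.1224] t 8.6 j [-0.69  1.33] jaw 0.135 F [ 0.4 -0.4 -2.1]
```

Emit:
servo_tool:
  jaw: [1,1,1,1,1,1,0.9,0.8,0.6,0.6]
  xyz:
    - [0.02,0,0]
    - [0.04,0,0]
    - [0.055,0,0]
    - [0.062,0,0]
    - [0.065,0,0]
    - [0.065,0,0]
    - [0.065,0,0]
    - [0.065,0,0]
    - [0.065,0,0]
    - [0.065,0,0]
  delta_rot:
    - [0,0,0]
    - [0,0,0]
    - [0,0,0]
    - [0,0,0]
    - [0,0,0]
    - [0,0,0]
    - [0,0,0]
    - [0,0,0]
    - [0,0,0]
    - [0,0,0]

```text
t: 9.6
ee_pos: [0.6361, 0.2964, 0.058]
orientation: [2.834, 1.57, 2.971]
wrist_force: [0.6, 0.3, 0.3]
finger_gap: 0.404
```

Emit:
servo_tool:
  jaw: [0.6,0.4,0.2,0,0]
  xyz:
    - [-0.04,0,0]
    - [-0.08,0,0]
    - [-0.12,0,0]
    - [-0.16,0,0]
    - [-0.19,0,-0.02]
  delta_rot:
    - [0,0,0]
    - [0,0,0]
    - [0,0,0]
    - [0,0,0]
    - [0,0,0]

```text
t: 10.1
ee_pos: [0.6184, 0.2932, 0.251]
orientation: [0.145, 1.567, 0.28]
wrist_force: [0.0, 0.3, -0.6]
finger_gap: 0.996
```

```bash
python3 - <<'E'
from h import *
grab('wrist','wtray2')
goto([.55,0.,.25],yaw=np.pi/2)
goto([.592,-.2665,.24],yaw=np.pi/2-.008)
E
```

```text
goto [0.55, 0.0, 0.25] shift [ 0.0051 -0.2827 -0.1062] rot [ 7.83  0.4  -0.3 ] now [0.6167 0.2945 0.2572] t 10.15 j [-0.71  1.3 ] jaw 1.002 F [-0.4 -0.3  2.8]
goto [0.592, -0.2665, 0.24] shift [ 0.0138 -0.5525 -0.101 ] rot [ 8.29  0.4  -0.3 ] now [0.6167 0.2945 0.2572] t 10.15 j [-0.71  1.3 ] jaw 1.002 F [-0.4 -0.3  2.8]
```

Emit:
servo_tool:
  jaw: [0,0,0,0,0,0,0,0,0,0]
  xyz:
    - [0,-0.05,-0.01]
    - [0,-0.1,-0.02]
    - [0,-0.15,-0.03]
    - [0,-0.2,-0.04]
    - [0,-0.25,-0.05]
    - [0,-0.3,-0.06]
    - [0,-0.35,-0.07]
    - [0,-0.4,-0.08]
    - [0,-0.45,-0.085]
    - [0,-0.5,-0.09]
  delta_rot:
    - [1,0,0]
    - [2,0,0]
    - [3,0,0]
    - [4,0,0]
    - [5,0.4,0]
    - [6,0.4,-0.3]
    - [7,0.4,-0.3]
    - [8,0.4,-0.3]
    - [8.3,0.4,-0.3]
    - [8.3,0.4,-0.3]

```text
t: 11.15
ee_pos: [0.5951, -0.2066, 0.2547]
orientation: [0.322, 1.57, 0.314]
wrist_force: [0.1, 0.5, 0.3]
finger_gap: 1.005
```

```bash
python3 - <<'E'
from h import *
goto([.595,-.2665,.17],yaw=np.pi/2-.008)
goto([.595,-.2665,.092],yaw=np.pi/2-.008)
E
```

```text
goto [0.595, -0.2665, 0.17] shift [ 0.0846 -0.0599  0.0003] rot [ 0.    0.07 -0.02] now [ 0.5951 -0.2066  0.2547] t 11.15 j [-0.18  1.98] jaw 1.005 F [0.1 0.5 0.3]
goto [0.595, -0.2665, 0.092] shift [ 0.1626 -0.0599  0.0002] rot [ 0.    0.07 -0.02] now [ 0.5951 -0.2066  0.2547] t 11.15 j [-0.18  1.98] jaw 1.005 F [0.1 0.5 0.3]
```

```bash
python3 - <<'E'
from h import *
A=load('wc1');B=load('wc2');T=load('top0')
pa=lambda x,y:np.array([120+x/3,170+y/3]); pb=lambda x,y:np.array([210+(x-390)/3,170+y/3])
print(tri((A,pa(117,193)),(B,pb(437,175))))
print(tri((A,pa(95,178)),(B,pb(413,163))))
for z in (.0,.03,.06,.09): print(z,atz(B,pb(437,175),z).round(3),atz(T,np.array([583,290])*.64,z).round(3),atz(T,np.array([565,310])*.64,z).round(3))
c=[load('wtray2')['image'],load('wk1')['image']]
cv2.imwrite('pics/m4.png',np.hstack([crop('wtray2',120,130,190,200,2,0),crop('wk1',225,165,140,100,4,0)[:400]]) )
E
```

```text
(array([ 0.61571269, -0.3513782 , -0.00083623]), [array([-0. , -0.4]), array([0. , 0.3])])
(array([ 0.61118946, -0.36735026, -0.01005062]), [array([0., 0.]), array([-0., -0.])])
0.0 [ 0.615 -0.351  0.   ] [ 0.653 -0.4   -0.   ] [ 0.607 -0.36   0.   ]
0.03 [ 0.6   -0.348  0.03 ] [ 0.646 -0.392  0.03 ] [ 0.602 -0.353  0.03 ]
0.06 [ 0.586 -0.344  0.06 ] [ 0.639 -0.384  0.06 ] [ 0.596 -0.346  0.06 ]
0.09 [ 0.572 -0.34   0.09 ] [ 0.633 -0.376  0.09 ] [ 0.59  -0.338  0.09 ]
```

View pics/m4.png

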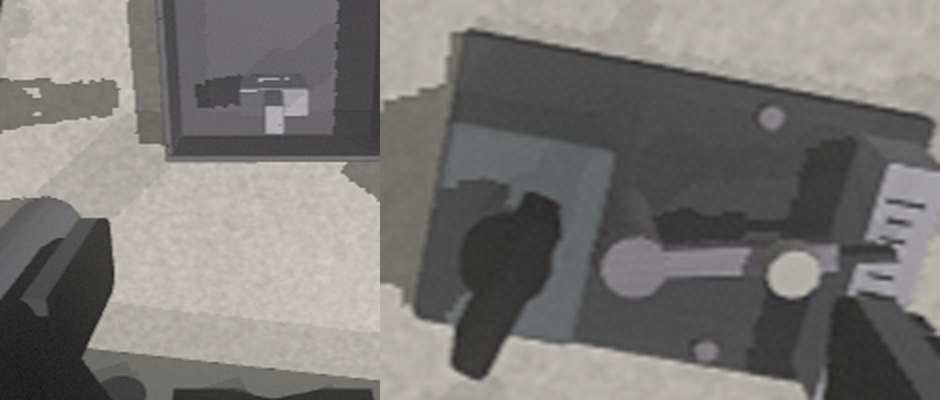

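The collar stands upright in the tray at m4 (272,110). The tensioner shows the wing at (508,275), the arm pivot at (633,268) and the roller at (795,273). Now the bobbin.

Emit:
servo_tool:
  jaw: [0,0,0,0,0,0,0,0,0]
  xyz:
    - [0.02,-0.04,0]
    - [0.05,-0.06,0]
    - [0.08,-0.06,0]
    - [0.1,-0.06,0]
    - [0.12,-0.06,0]
    - [0.14,-0.06,0]
    - [0.155,-0.06,0]
    - [0.163,-0.06,0]
    - [0.163,-0.06,0]
  delta_rot:
    - [0,0,0]
    - [0,0,0]
    - [0,0,0]
    - [0,0,0]
    - [0,0,0]
    - [0,0,0]
    - [0,0,0]
    - [0,0,0]
    - [0,0,0]

```text
t: 12.05
ee_pos: [0.5942, -0.2662, 0.0906]
orientation: [2.079, 1.57, 2.071]
wrist_force: [0.3, -0.5, 0.6]
finger_gap: 0.998
```

```bash
python3 - <<'E'
from h import *
goto([.595,-.2665,.092],yaw=np.pi/2-.008)
E
```

```text
goto [0.595, -0.2665, 0.092] shift [-0.0014 -0.0003  0.0008] rot [ 0.01 -0.03 -0.06] now [ 0.5942 -0.2662  0.0906] t 12.05 j [-0.06  2.14] jaw 0.998 F [ 0.3 -0.5  0.6]
```

Close on it.

Emit:
servo_tool:
  jaw: [0.2,0.4,0.6,0.6,0.6,0.6,0.6]
  xyz:
    - [-0.001,0,0]
    - [-0.001,0,0]
    - [-0.001,0,0]
    - [-0.001,0,0]
    - [-0.001,0,0]
    - [-0.001,0,0]
    - [-0.001,0,0]
  delta_rot:
    - [0,0,0]
    - [0,0,0]
    - [0,0,0]
    - [0,0,0]
    - [0,0,0]
    - [0,0,0]
    - [0,0,0]
  newtons: 50

```text
t: 12.75
ee_pos: [0.5951, -0.2667, 0.093]
orientation: [0.112, 1.569, 0.104]
wrist_force: [-0.0, 0.2, 6.0]
finger_gap: 0.675
```

Emit:
servo_tool:
  jaw: [0.6,0.6,0.6,0.6]
  xyz:
    - [-0.002,0,0]
    - [-0.0042,0,0]
    - [-0.0042,0,0]
    - [-0.0042,0,0]
  delta_rot:
    - [0,0,0]
    - [0,0,0]
    - [0,0,0]
    - [0,0,0]

```text
t: 13.15
ee_pos: [0.5947, -0.2664, 0.0966]
orientation: [0.701, 1.57, 0.694]
wrist_force: [0.8, 0.8, -2.8]
finger_gap: 0.674
```

```bash
python3 - <<'E'
from h import *
goto([.425,-.265,.096],yaw=np.pi/2-.008)
print(env.sense()['torque'])
E
```

```text
goto [0.425, -0.265, 0.096] shift [ 5.000e-04  1.000e-04 -1.697e-01] rot [ 0.01  0.04 -0.04] now [ 0.5947 -0.2664  0.0966] t 13.15 j [-0.06  2.14] jaw 0.674 F [ 0.8  0.8 -2.8]
[-0.00413168 -0.0082572   0.00097231]
```

Emit:
servo_tool:
  jaw: [0.6,0.6,0.6,0.6,0.6]
  xyz:
    - [0,0,-0.006]
    - [0,0,-0.016]
    - [0,0.0002,-0.026]
    - [0,0.0002,-0.036]
    - [0,0.0003,-0.046]
  delta_rot:
    - [0,0,0]
    - [0,0,0]
    - [0,0,0]
    - [0,0,0]
    - [0,0,0]

```text
t: 13.65
ee_pos: [0.5474, -0.2659, 0.0966]
orientation: [0.907, 1.57, 0.899]
wrist_force: [-0.9, 0.0, -2.2]
finger_gap: 0.674
```

Emit:
servo_tool:
  jaw: [0.6,0.6,0.6,0.6,0.6,0.6,0.6,0.6,0.6,0.6]
  xyz:
    - [0,0,-0.01]
    - [0,0,-0.022]
    - [0,0,-0.034]
    - [0,0,-0.046]
    - [0,0,-0.058]
    - [0,0,-0.07]
    - [0,0,-0.082]
    - [0,0,-0.094]
    - [0,0,-0.104]
    - [0,0,-0.106]
  delta_rot:
    - [0,0,0]
    - [0,0,0]
    - [0,0,0]
    - [0,0,0]
    - [0,0,0]
    - [0,0,0]
    - [0,0,0]
    - [0,0,0]
    - [0,0,0]
    - [0,0,0]

```text
t: 14.65
ee_pos: [0.4401, -0.2652, 0.0966]
orientation: [1.241, 1.569, 1.231]
wrist_force: [0.6, -0.8, -2.6]
finger_gap: 0.676
```

```bash
python3 - <<'E'
from h import *
goto([.542,.2825,.2],yaw=np.pi/2+.136)
E
```

```text
goto [0.542, 0.2825, 0.2] shift [-0.1026  0.5487  0.0969] rot [-8.33  0.03 -0.08] now [ 0.4401 -0.2652  0.0966] t 14.65 j [-0.1   2.15] jaw 0.676 F [ 0.6 -0.8 -2.6]
```

Emit:
servo_tool:
  jaw: [0.6,0.6,0.6,0.6,0.6,0.6,0.6,0.6,0.6,0.6]
  xyz:
    - [-0.04,0,0]
    - [-0.08,0,0]
    - [-0.11,0.03,0.005]
    - [-0.11,0.075,0.01]
    - [-0.11,0.12,0.02]
    - [-0.11,0.165,0.03]
    - [-0.11,0.21,0.04]
    - [-0.11,0.255,0.05]
    - [-0.11,0.3,0.06]
    - [-0.11,0.345,0.065]
  delta_rot:
    - [0,0,0]
    - [0,0,0]
    - [0,0,0]
    - [0,0,0]
    - [-1,0,0]
    - [-2,0,0]
    - [-3,0,0]
    - [-4,0,0]
    - [-5,0,0]
    - [-6,0,0]

```text
t: 15.65
ee_pos: [0.509, 0.0812, 0.2073]
orientation: [0.679, 1.568, 0.775]
wrist_force: [0.8, -0.4, -2.5]
finger_gap: 0.679
```

```bash
python3 - <<'E'
from h import *
goto([.542,.2825,.11],yaw=np.pi/2+.136)
E
```

```text
goto [0.542, 0.2825, 0.11] shift [0.0977 0.1971 0.0521] rot [-2.28  0.11 -0.09] now [0.509  0.0812 0.2073] t 15.65 j [-0.49  1.47] jaw 0.679 F [ 0.8 -0.4 -2.5]
```

Emit:
servo_tool:
  jaw: [0.6,0.6,0.6,0.6,0.6,0.6,0.6,0.6,0.6,0.6]
  xyz:
    - [0,0.045,0.012]
    - [0,0.09,0.024]
    - [0,0.135,0.036]
    - [0,0.17,0.046]
    - [0.01,0.197,0.052]
    - [0.03,0.197,0.052]
    - [0.06,0.197,0.052]
    - [0.09,0.197,0.052]
    - [0.098,0.197,0.052]
    - [0.098,0.197,0.052]
  delta_rot:
    - [-1,0,0]
    - [-2.3,0,0]
    - [-2.3,0.1,0]
    - [-2.3,0.1,0]
    - [-2.3,0.1,0]
    - [-2.3,0.1,0]
    - [-2.3,0.1,0]
    - [-2.3,0.1,0]
    - [-2.3,0.1,0]
    - [-2.3,0.1,0]

```text
t: 16.65
ee_pos: [0.5411, 0.2821, 0.1082]
orientation: [3.066, 1.568, -3.081]
wrist_force: [-0.6, -0.3, -2.4]
finger_gap: 0.67
```

```bash
python3 - <<'E'
from h import *
goto([.542,.2825,.018],yaw=np.pi/2+.136)
E
```

```text
goto [0.542, 0.2825, 0.018] shift [0.0902 0.0003 0.0012] rot [ 0.03 -0.15 -0.01] now [0.5411 0.2821 0.1082] t 16.65 j [-0.66  1.23] jaw 0.67 F [-0.6 -0.3 -2.4]
```

Emit:
servo_tool:
  jaw: [0.6,0.6,0.6,0.6,0.6,0.6,0.6,0.3,0.2,0.2]
  xyz:
    - [0.025,0,0]
    - [0.05,0,0]
    - [0.07,0,0]
    - [0.082,0,0]
    - [0.088,0,0]
    - [0.09,0,0]
    - [0.09,0,0]
    - [0.09,0,0]
    - [0.09,0,0]
    - [0.09,0,0]
  delta_rot:
    - [0,0,0]
    - [0,0,0]
    - [0,0,0]
    - [0,0,0]
    - [0,0,0]
    - [0,0,0]
    - [0,0,0]
    - [0,0,0]
    - [0,0,0]
    - [0,0,0]

```text
t: 17.65
ee_pos: [0.5415, 0.2825, 0.0193]
orientation: [2.382, 1.569, 2.518]
wrist_force: [0.2, 0.2, -1.0]
finger_gap: 0.803
```

Emit:
servo_tool:
  jaw: [0.15,0.15,0.15,0.1,0,0,0]
  xyz:
    - [-0.02,0,0]
    - [-0.06,0,0]
    - [-0.11,0,0]
    - [-0.16,0,0]
    - [-0.21,-0.02,0]
    - [-0.26,-0.04,0]
    - [-0.28,-0.06,-0.02]
  delta_rot:
    - [0,0,0]
    - [0,0,0]
    - [0,0,0]
    - [0,0,0]
    - [0,0,0]
    - [0,0,0]
    - [0,0,0]

```text
t: 18.35
ee_pos: [0.5324, 0.2201, 0.3038]
orientation: [0.433, 1.564, 0.569]
wrist_force: [0.3, -0.5, 0.4]
finger_gap: 0.998
```

```bash
python3 - <<'E'
from h import *
grab('wrist','wtray3')
goto([.5,.03,.28],yaw=np.pi/2)
E
```

```text
goto [0.5, 0.03, 0.28] shift [ 0.0275 -0.1794 -0.0559] rot [ 7.52  0.49 -0.17] now [0.5317 0.2151 0.3085] t 18.4 j [-0.61  1.29] jaw 1.001 F [ 0.  -3.7  3.2]
```

```bash
python3 - <<'E'
from h import *
f=load('wk1');p=lambda x,y:np.array([225+(x-380)/4,165+y/4])
for n,q,z in [('pivot',(633,268),.062),('roller',(795,273),.07),('tip?',(838,258),.062),('wingA',(475,370),.112),('wingB',(545,200),.112),('wing c',(508,278),.112),('scale top',(935,170),.06),('scale bot',(880,305),.06)]: print(n,atz(f,p(*q),z).round(4))
goto([.5,.03,.24],yaw=np.pi/2)
goto([.5,-.02,.24],yaw=np.pi/2)
E
```

```text
pivot [ 0.6101 -0.0225  0.062 ]
roller [0.6083 0.0373 0.07  ]
tip? [0.6059 0.0554 0.062 ]
wingA [ 0.6241 -0.0815  0.112 ]
wingB [ 0.5612 -0.058   0.112 ]
wing c [ 0.5892 -0.0701  0.112 ]
scale top [0.5709 0.089  0.06  ]
scale bot [0.6269 0.0741 0.06  ]
goto [0.5, 0.03, 0.24] shift [ 0.0675 -0.1795 -0.0562] rot [ 7.52  0.49 -0.17] now [0.5317 0.2151 0.3085] t 18.4 j [-0.61  1.29] jaw 1.001 F [ 0.  -3.7  3.2]
goto [0.5, -0.02, 0.24] shift [ 0.0674 -0.2291 -0.0628] rot [ 7.52  0.49 -0.17] now [0.5317 0.2151 0.3085] t 18.4 j [-0.61  1.29] jaw 1.001 F [ 0.  -3.7  3.2]
```

Emit:
servo_tool:
  jaw: [0,0,0,0,0,0,0]
  xyz:
    - [0.01,-0.04,-0.02]
    - [0.02,-0.08,-0.04]
    - [0.03,-0.12,-0.05]
    - [0.04,-0.14,-0.06]
    - [0.04,-0.14,-0.06]
    - [0.04,-0.14,-0.06]
    - [0.04,-0.14,-0.06]
  delta_rot:
    - [3,0,0]
    - [6,0.4,0]
    - [7.5,0.5,0]
    - [7.5,0.5,0]
    - [7.5,0.5,0]
    - [7.5,0.5,0]
    - [7.5,0.5,0]

```text
t: 19.1
ee_pos: [0.4912, 0.0701, 0.2681]
orientation: [1.412, 1.567, 1.415]
wrist_force: [0.1, 0.8, -0.0]
finger_gap: 1.0
```

```bash
python3 - <<'E'
from h import *
grab('wrist','wp1')
goto([.46,-.02,.27],yaw=np.pi/2)
E
```

```text
goto [0.46, -0.02, 0.27] shift [-0.0023 -0.09   -0.0315] rot [ 0.16  0.03 -0.19] now [0.4912 0.0701 0.268 ] t 19.15 j [-0.5   1.37] jaw 1.001 F [-0.   0.8 -0.7]
```

Emit:
servo_tool:
  jaw: [0,0,0,0,0,0]
  xyz:
    - [0,-0.04,-0.01]
    - [0,-0.08,-0.02]
    - [0,-0.09,-0.03]
    - [0,-0.09,-0.03]
    - [0,-0.09,-0.03]
    - [0,-0.09,-0.03]
  delta_rot:
    - [0,0,0]
    - [0,0,0]
    - [0,0,0]
    - [0,0,0]
    - [0,0,0]
    - [0,0,0]

```text
t: 19.75
ee_pos: [0.462, -0.0179, 0.2677]
orientation: [1.37, 1.567, 1.376]
wrist_force: [-0.9, 0.7, 0.6]
finger_gap: 1.0
```

```bash
python3 - <<'E'
from h import *
grab('wrist','wp2')
goto([.592,-.07,.17],yaw=np.radians(69.5))
f=load('wp1');g=load('wp2')
q=[proj(f,[.605,.077,.062]),proj(g,[.605,.077,.062]),proj(f,[.592,-.07,.1]),proj(g,[.592,-.07,.1])]; print(np.round(q))
def cr(t,c,w,h,k):
    x,y=int(c[0]-w//2),int(c[1]-h//2); print(t,x,y); return crop(t,x,y,w,h,k,0)
cv2.imwrite('pics/m5.png',np.hstack([cr('wp1',q[0],80,120,5),cr('wp2',q[1],80,120,5)]))
E
```

```text
goto [0.592, -0.07, 0.17] shift [ 0.0975 -0.0529  0.1297] rot [ 2.083e+01 -1.000e-02 -1.900e-01] now [ 0.4619 -0.0182  0.2676] t 19.8 j [-0.42  1.52] jaw 1.004 F [ 0.4  1.2 -1.7]
[[260. 245.]
 [320. 264.]
 [145. 251.]
 [215. 271.]]
wp1 220 185
wp2 280 203
```

View pics/m5.png

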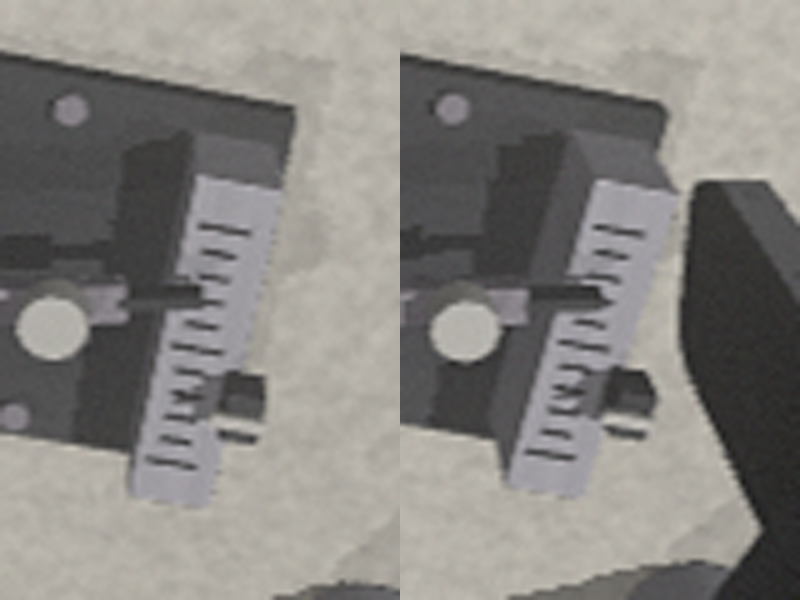

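Pointer tip is at wp1 crop (205,293) and wp2 (607,297). The white line runs across the dark clamp block, with its near end at about (217,427) and (606,422).

```bash
python3 - <<'E'
from h import *
f=load('wp1');g=load('wp2')
pf=lambda x,y:np.array([220+x/5,185+y/5]);pg=lambda x,y:np.array([280+(x-400)/5,203+y/5])
P={}
for n,a,b in [('tip',(205,293),(607,297)),('mark',(217,427),(606,422)),('markfar',(260,436),(647,433)),('railN',(200,178),(600,182)),('railF',(133,495),(508,487)),('roller',(53,328),(465,331))]:
    X,e=tri((f,pf(*a)),(g,pg(*b)));P[n]=X;print(n,X.round(4),np.concatenate(e))
for z in (.062,):
  tip=atz(f,pf(205,293),z);tip2=atz(g,pg(607,297),z)
  m=atz(f,pf(217,427),z);m2=atz(g,pg(606,422),z)
  rN=atz(f,pf(200,178),z);rF=atz(f,pf(133,495),z);d=(rF-rN)/np.linalg.norm(rF-rN)
  piv=atz(load('wk1'),np.array([225+(633-380)/4,165+268/4]),z)
  print(tip,tip2,m,m2,'rail ang',np.degrees(np.arctan2(d[1],d[0])),'dx',(m-tip)@d,(m2-tip2)@d,'piv',piv,np.linalg.norm(tip-piv))
  def ang(v):return np.degrees(np.arctan2(v[1],v[0]))
  print('arm angle',ang(tip-piv),ang(m-piv))
goto([.592,-.07,.17],yaw=np.radians(69.5))
w=load('wp1')['image'];cv2.imwrite('pics/m6.png',np.hstack([crop('wp1',105,200,90,95,4.4,0),crop('wp2',170,215,90,95,4.4,0)]))
E
```

```text
tip [0.602  0.0781 0.063 ] [-0.1  0.2  0.1 -0.2]
mark [0.6479 0.0821 0.059 ] [ 0. -0. -0.  0.]
markfar [0.6512 0.0947 0.0592] [-0.1  0.2  0.  -0.2]
railN [0.5723 0.0768 0.0497] [-0.   0.1  0.  -0.1]
railF [0.6813 0.0565 0.0461] [-0.1  0.3  0.1 -0.3]
roller [0.6072 0.0359 0.0728] [-0.   0.1  0.  -0.1]
[0.6021889  0.07818663 0.062     ] [0.60300202 0.07829436 0.062     ] [0.6458924  0.08195915 0.062     ] [0.64561569 0.08119709 0.062     ] rail ang -10.75852147948972 dx 0.04223108797658527 0.04132278492519057 piv [ 0.61006433 -0.02248439  0.062     ] 0.10097859926267147
arm angle 94.4731005570543 71.06610091878386
goto [0.592, -0.07, 0.17] shift [ 0.0975 -0.0529  0.1297] rot [ 2.083e+01 -1.000e-02 -1.900e-01] now [ 0.4619 -0.0182  0.2676] t 19.8 j [-0.42  1.52] jaw 1.004 F [ 0.4  1.2 -1.7]
```

View pics/m6.png

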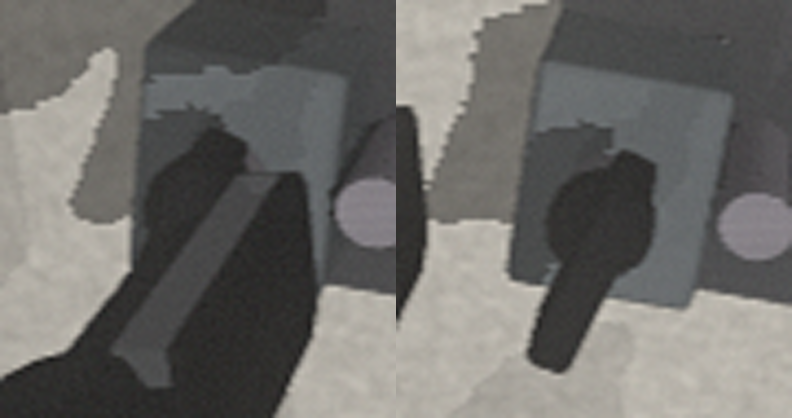

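The wing is clearly visible in wp2: far end (550,358), near end (632,165). The hub circle is centred near (600,222).

```bash
python3 - <<'E'
from h import *
f=load('wk1');g=load('wp2')
pf=lambda x,y:np.array([225+(x-380)/4,165+y/4]);pg=lambda x,y:np.array([170+(x-396)/4.4,215+y/4.4])
for n,a,b in [('far',(472,375),(548,366)),('near',(543,197),(632,158)),('hub',(507,275),(602,222))]:
    X,e=tri((f,pf(*a)),(g,pg(*b)));print(n,X.round(4),np.concatenate(e), atz(f,pf(*a),.112).round(4),atz(g,pg(*b),.112).round(4))
    
goto([.592,-.07,.17],yaw=np.radians(69.5))
E
```

```text
far [ 0.6262 -0.083   0.111 ] [-0.3 -0.3  0.3  0.3] [ 0.6261 -0.0826  0.112 ] [ 0.6249 -0.0832  0.112 ]
near [ 0.5679 -0.0584  0.092 ] [-0.3 -0.3  0.3  0.3] [ 0.5601 -0.0587  0.112 ] [ 0.556  -0.0563  0.112 ]
hub [ 0.6123 -0.0723  0.0592] [-1.  -1.2  1.   1.3] [ 0.5881 -0.0705  0.112 ] [ 0.5763 -0.0654  0.112 ]
goto [0.592, -0.07, 0.17] shift [ 0.0975 -0.0529  0.1297] rot [ 2.083e+01 -1.000e-02 -1.900e-01] now [ 0.4619 -0.0182  0.2676] t 19.8 j [-0.42  1.52] jaw 1.004 F [ 0.4  1.2 -1.7]
```

Emit:
servo_tool:
  jaw: [0,0.2,0.4,0.4,0.4,0.4,0.4]
  xyz:
    - [0,-0.02,0.04]
    - [0.02,-0.04,0.08]
    - [0.05,-0.053,0.12]
    - [0.09,-0.053,0.132]
    - [0.11,-0.053,0.132]
    - [0.115,-0.053,0.132]
    - [0.115,-0.053,0.132]
  delta_rot:
    - [7,0,0]
    - [14,0,0]
    - [21,0,0]
    - [23,0,0]
    - [23,0,0]
    - [23,0,0]
    - [23,0,0]

```text
t: 20.5
ee_pos: [0.5941, -0.069, 0.1518]
orientation: [2.385, 1.567, 1.991]
wrist_force: [-0.2, 0.9, 1.4]
finger_gap: 0.603
```

```bash
python3 - <<'E'
from h import *
grab('wrist','wn1')
goto([.596,-.0705,.087],yaw=np.radians(67.2))
a=crop('wn1',160,195,190,125,3,0)
b=crop('wtray3',150,120,190,120,3,0)
cv2.imwrite('pics/m7.png',np.vstack([a,b[:225]]))
E
```

```text
goto [0.596, -0.0705, 0.087] shift [ 0.0662 -0.0009  0.0015] rot [ 0.2  -0.01 -0.2 ] now [ 0.5948 -0.0693  0.1532] t 20.55 j [-0.33  1.36] jaw 0.6 F [0.6 0.5 1. ]
```

View pics/m7.png

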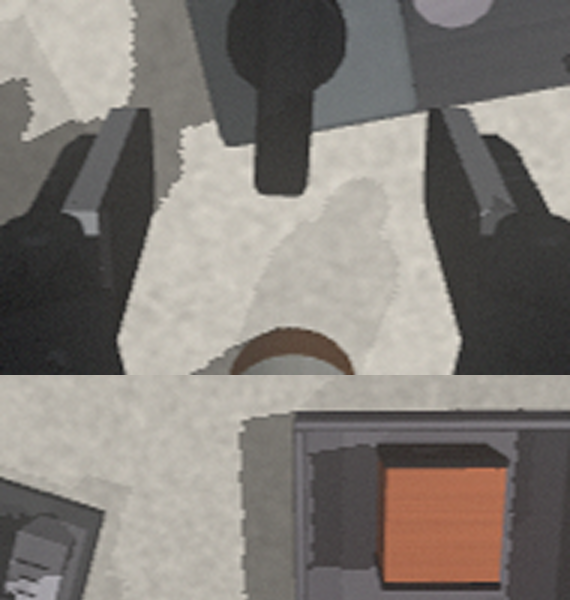

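The wing sits between the open fingers at crop x≈283, against an image centre of 288, turned slightly further clockwise. The bobbin is upright in the tray.

```bash
python3 - <<'E'
from h import *
f=load('wn1');p=lambda x,y:np.array([160+x/3,195+y/3])
a=atz(f,p(285.5,95),.112);b=atz(f,p(281,193),.112);print(a,b,np.degrees(np.arctan2(*(b-a)[1::-1])))
u=(b-a)/np.linalg.norm(b-a);print('centre',b-u*.032, b-[.032*np.cos(np.radians(22.8)),-.032*np.sin(np.radians(22.8)),0])
goto([.596,-.0705,.087],yaw=np.radians(66))
E
```

```text
[ 0.60093578 -0.07251584  0.112     ] [ 0.62525447 -0.08393331  0.112     ] -25.14975349971854
centre [ 0.59628807 -0.07033377  0.112     ] [ 0.59575485 -0.07153281  0.112     ]
goto [0.596, -0.0705, 0.087] shift [ 0.0662 -0.0009  0.0015] rot [ 1.4  -0.01 -0.2 ] now [ 0.5948 -0.0693  0.1532] t 20.55 j [-0.33  1.36] jaw 0.6 F [0.6 0.5 1. ]
```

Go down and close.

Emit:
servo_tool:
  jaw: [0.4,0.4,0.4,0.4,0.6,0.8,1,1,1,1]
  xyz:
    - [0.02,-0.001,0.0015]
    - [0.04,-0.001,0.0015]
    - [0.06,-0.001,0.0015]
    - [0.066,-0.001,0.0015]
    - [0.066,-0.001,0.0015]
    - [0.066,-0.001,0.0015]
    - [0.066,-0.001,0.0015]
    - [0.066,-0.001,0.0015]
    - [0.066,-0.001,0.0015]
    - [0.066,-0.001,0.0015]
  delta_rot:
    - [1.4,0,0]
    - [1.4,0,0]
    - [1.4,0,0]
    - [1.4,0,0]
    - [1.4,0,0]
    - [1.4,0,0]
    - [1.4,0,0]
    - [1.4,0,0]
    - [1.4,0,0]
    - [1.4,0,0]
  newtons: 60

```text
t: 21.55
ee_pos: [0.5971, -0.0708, 0.0892]
orientation: [1.115, 1.565, 0.696]
wrist_force: [-0.3, 0.1, 5.6]
finger_gap: 0.151
```

```bash
python3 - <<'E'
from h import *
goto([.596,-.0705,.087],yaw=np.radians(66)); print(env.sense()['torque'])
E
```

```text
goto [0.596, -0.0705, 0.087] shift [ 0.0022 -0.0002 -0.0011] rot [ 0.    0.14 -0.28] now [ 0.5971 -0.0708  0.0892] t 21.55 j [-0.31  1.37] jaw 0.151 F [-0.3  0.1  5.6]
[-0.06108619  0.3176476   0.05028855]
```

Emit:
servo_tool:
  jaw: [1,1,1,1,1,1,1,1,1,1]
  xyz:
    - [0,0,0]
    - [0,0,0]
    - [0,0,0]
    - [0,0,0]
    - [0,0,0]
    - [0,0,0]
    - [0,0,0]
    - [0,0,0]
    - [0,0,0]
    - [0,0,0]
  delta_rot:
    - [5,0,0]
    - [12,0,0]
    - [19,0,0]
    - [26,0,0]
    - [33,0,0]
    - [40,0,0]
    - [47,0,0]
    - [54,0,0]
    - [60,0,0]
    - [60,0,0]

```text
t: 22.55
ee_pos: [0.5989, -0.0695, 0.0894]
orientation: [1.925, 1.562, 0.458]
wrist_force: [5.1, 1.6, -5.2]
finger_gap: 0.146
```

```bash
python3 - <<'E'
from h import *
goto([.596,-.0705,.087],yaw=np.radians(6)); print(env.sense()['torque'])
E
```

```text
goto [0.596, -0.0705, 0.087] shift [ 0.0023 -0.003   0.0007] rot [-0.06 -0.17 -0.47] now [ 0.5989 -0.0695  0.0894] t 22.55 j [-0.46  0.38] jaw 0.146 F [ 5.1  1.6 -5.2]
[ 0.11113427 -0.93122314 -0.06944619]
```

Emit:
servo_tool:
  jaw: [1,1,1,1,1,1]
  xyz:
    - [0,0,0]
    - [0,0,0]
    - [0,0,0]
    - [0,0,0]
    - [0,0,0]
    - [0,0,0]
  delta_rot:
    - [6,0,0]
    - [13,0,0]
    - [20,0,0]
    - [26,0,0]
    - [26,0,0]
    - [26,0,0]

```text
t: 23.15
ee_pos: [0.5999, -0.0696, 0.0894]
orientation: [2.2, 1.56, 0.282]
wrist_force: [4.7, -0.9, -6.1]
finger_gap: 0.147
```

```bash
python3 - <<'E'
from h import *
goto([.596,-.0705,.087],yaw=np.radians(-20)); print(env.sense()['torque'])
for t in('scene','top'): grab(t,t+'1')
E
```

```text
goto [0.596, -0.0705, 0.087] shift [ 0.0024 -0.0034  0.0022] rot [ 0.11 -0.36 -0.49] now [ 0.5999 -0.0696  0.0894] t 23.15 j [-0.53 -0.04] jaw 0.147 F [ 4.7 -0.9 -6.1]
[-0.40833826 -0.90920612 -0.02348723]
```

Emit:
servo_tool:
  jaw: [0.8,0.6,0.4,0.4,0.4,0.4,0.3,0.1,0,0]
  xyz:
    - [0,0,0]
    - [0,0,0]
    - [0,0,0]
    - [-0.03,0,0]
    - [-0.06,0,0]
    - [-0.1,0,0]
    - [-0.14,0,-0.04]
    - [-0.17,0,-0.08]
    - [-0.18,-0.02,-0.12]
    - [-0.18,-0.02,-0.12]
  delta_rot:
    - [0,0,0]
    - [0,0,0]
    - [0,0,0]
    - [0,0,0]
    - [0,0,0]
    - [0,0,0]
    - [0,0,0]
    - [0,0,0]
    - [0,0,0]
    - [0,0,0]

```text
t: 24.25
ee_pos: [0.621, 0.0593, 0.2722]
orientation: [2.502, 1.555, 0.597]
wrist_force: [-1.0, 1.4, -0.7]
finger_gap: 0.999
```

Emit:
servo_tool:
  jaw: [0,0,0]
  xyz:
    - [0,0,0]
    - [0,0,0]
    - [0,0,0]
  delta_rot:
    - [0,0,0]
    - [0,0,0]
    - [0,0,0]

```text
t: 24.55
ee_pos: [0.6207, 0.0578, 0.2719]
orientation: [2.498, 1.556, 0.591]
wrist_force: [-0.4, 0.0, 0.3]
finger_gap: 0.996
```

```bash
python3 - <<'E'
from h import *
g=grab('wrist','wq1'); print(env.sense()['ee_pos'])
print(proj(g,[.645,.078,.062]),proj(g,[.648,.082,.06]),proj(g,[.597,-.07,.1]))
c=proj(g,[.648,.080,.06]).astype(int);x,y=c-[65,50];print(x,y)
cv2.imwrite('pics/m8.png',crop('wq1',x,y,130,100,6,0))
E
```

```text
[0.62070394 0.05751306 0.27185553]
[267.59684062 147.0564592 ] [268.73189149 143.12211636] [270.562579   269.97017315]
204 94
```

Emit:
servo_tool:
  jaw: [0,0,0,0,0]
  xyz:
    - [0.04,0,0]
    - [0.08,0,0]
    - [0.08,0,0]
    - [0.08,0,0]
    - [0.08,0,0]
  delta_rot:
    - [0,0,0]
    - [0,0,0]
    - [0,0,0]
    - [0,0,0]
    - [0,0,0]

```text
t: 25.1
ee_pos: [0.6231, 0.0575, 0.1943]
orientation: [2.406, 1.553, 0.498]
wrist_force: [0.2, 0.4, 0.9]
finger_gap: 1.0
```

```bash
python3 - <<'E'
from h import *
g=grab('wrist','wq2'); print(env.sense()['ee_pos'])
o=[]
for t in('wq1','wq2'):
    c=proj(load(t),[.645,.080,.06]).astype(int);x,y=c-[33,40];print(t,x,y);o.append(crop(t,x,y,66,80,6,0))
cv2.imwrite('pics/m8.png',np.hstack(o))
E
```

```text
[0.62320647 0.05764195 0.19445396]
wq1 234 105
wq2 234 115
```

View pics/m8.png

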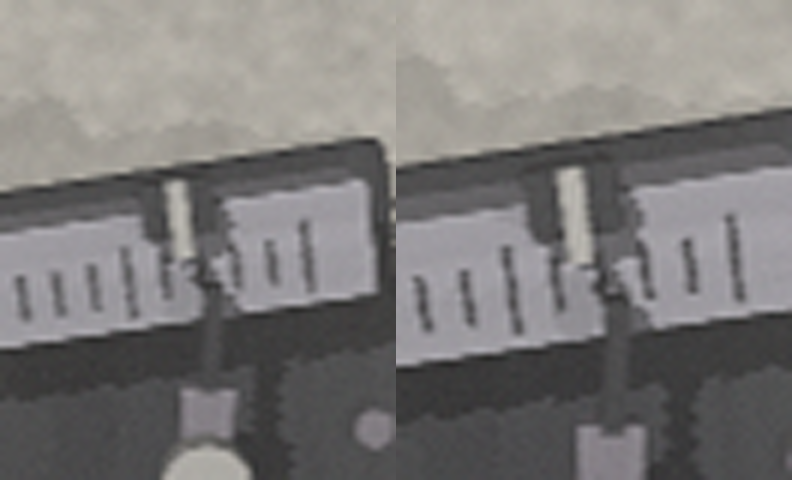

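The line's near end is at wq2 crop (578,263). The pointer comes up at x≈612 with its tip around (608,278), so it looks about 5 mm past the line. The tip is blurred by shadow, so I'll read the raw pixels.

```bash
python3 - <<'E'
from h import *
for t,(x0,x1,y0,y1) in (('wq2',(258,282,150,182)),('wq1',(258,278,140,164))):
    g=cv2.cvtColor(load(t)['image'],cv2.COLOR_BGR2GRAY); print(t,'x',x0)
    for y in range(y0,y1): print(y,' '.join('%3d'%v for v in g[y,x0:x1]))
f=load('wq2');P=lambda x,y:np.array([x,y])
E
```

```text
wq2 x 258
150  78  81  72 103 155 176 180 150  94  76  79  82  80  76  89 101  97 135 158 156 156 156 155 157
151  81  83  74 105 157 178 177 150  87  69  81  81  81  77  91 103  97 134 158 156 155 154 153 155
152  82  77  74 104 158 178 177 162 110  68  78  78  81  78  89 101 101 135 156 154 154 154 156 155
153  78  80  74  72 145 181 177 163 107  60  72  75  79  95 102  97 137 161 157 157 157 157 158 157
154  79  74  69  62 143 179 175 182 139  91 102 106 107 102 102 102 139 160 161 158 161 162 163 160
155  91  85  95  98 149 179 175 179 145  98 103 107 103 103 102 103  86 131 164 161 160 162 165 131
156 166 134 101  99 136 167 176 179 149  98  92 105 102 103 101 104  76 100 151 162 162 162 155 138
157 163 132  98  97 121 159 179 178 144  78  86 104 102 105 107 107  89  83 139 163 160 161 162 145
158 155 115  64  90 124 162 176 175 144  73  84 104 103 142 166 167 134  94 136 161 156 158 161 155
159 164 133  81 131 167 164 130  98  96  73  81 101 141 164 161 162 130  78 130 159 157 157 157 159
160 163 130  89 126 155 150 145 146 160 119  67  94  96 135 156 159 128  76 127 160 155 15
[... 3435 characters left out ...]
  95  99 133 157 157 156 157
156 155 152 152 147 139 142 141 146 146 117  78  76  79  96 101  93 138 167 160 156
157 153 157 157 148 145 145 145 145 146 113  78  78  81  97  98  83  70  64  57  56
158 158 155 163 160 152 144 139 119  85  69  70  78  76  65  62  60  60  59  60  60
159 130  90  72  61  54  54  57  54  61  63  73  78  73  67  61  59  63  62  63  60
160  56  60  58  59  59  58  59  58  61  62  72  79  75  64  60  60  61  62  60  62
161  61  61  63  62  62  61  62  63  61  63  72  78  69  63  62  60  61  67  63  61
162  57  60  59  59  58  58  59  62  60  64  74  77  76  62  62  60  60  62  63  60
163  60  61  60  59  60  58  59  62  60  65  74  75  74  64  58  64  61  63  60  61
```

```bash
python3 - <<'E'
from h import *
d=np.array([np.cos(np.radians(-10.76)),np.sin(np.radians(-10.76)),0])
f,g=load('wq1'),load('wq2')
print(tri((f,[269.8,152.4]),(g,[270.9,164.6])),tri((f,[264.8,148]),(g,[264.9,158.7])))
for h,tip,m in((f,(269.8,152.4),(264.8,148)),(g,(270.9,164.6),(264.9,158.7))):
  for zm in (.058,.062):
    a,b=atz(h,tip,.062),atz(h,m,zm);print(a.round(4),b.round(4),zm,'tip-mark along rail',((a-b)@d*1000).round(2),'across',((b-a)@[-d[1],d[0],0]*1000).round(1))
# rail direction from rail corners in wq1? line direction:
a=atz(g,(263.4,146),.06);b=atz(g,(264.9,158.5),.06);v=a-b;print('line dir',np.degrees(np.arctan2(v[1],v[0]))-90)
p=np.array([.61006,-.02248,.062]);t=atz(g,(270.9,164.6),.062)-p;print(np.linalg.norm(t),np.degrees(np.arctan2(t[1],t[0])))
goto([.598,-.07,.15],yaw=np.radians(-20))
E
```

```text
(array([0.64519759, 0.07038268, 0.06067532]), [array([-0.2,  0. ]), array([ 0.3, -0. ])]) (array([0.64106131, 0.0765762 , 0.0514125 ]), [array([-0.1,  0. ]), array([ 0.1, -0. ])])
[0.6455 0.0705 0.062 ] [0.6412 0.0775 0.058 ] 0.058 tip-mark along rail 5.49 across 6.0
[0.6455 0.0705 0.062 ] [0.6412 0.0781 0.062 ] 0.062 tip-mark along rail 5.58 across 6.6
[0.6449 0.0707 0.062 ] [0.6411 0.0778 0.058 ] 0.058 tip-mark along rail 5.11 across 6.2
[0.6449 0.0707 0.062 ] [0.6411 0.0785 0.062 ] 0.062 tip-mark along rail 5.18 across 6.9
line dir -12.161387719083308
0.09949188165015442 69.4961802122357
goto [0.598, -0.07, 0.15] shift [0.0429 0.018  0.1294] rot [ 0.66 -0.78 -0.7 ] now [0.6232 0.0576 0.1945] t 25.15 j [-0.71 -0.29] jaw 0.997 F [ 1.  -0.2  1.1]
```

The tip is about 5.3 mm past the mark in both views, so the knob goes back by about 0.19 rad (11°). Regrasp first.

```bash
python3 - <<'E'
from h import *
print(tri((load('wp1'),[220+217/5,185+427/5]),(load('wp2'),[280+206/5,203+422/5]),(load('wq2'),[264.9,158.7]),(load('wq1'),[264.8,148])))
goto([.599,-.0697,.15],yaw=np.radians(-20))
E
```

```text
(array([0.64119315, 0.07995635, 0.06863566]), [array([-1.2, -0.2]), array([0.4, 0.3]), array([-0.1, -0.2]), array([-0.3, -0.7])])
goto [0.599, -0.0697, 0.15] shift [0.0429 0.0188 0.1288] rot [ 0.66 -0.78 -0.7 ] now [0.6232 0.0576 0.1945] t 25.15 j [-0.71 -0.29] jaw 0.997 F [ 1.  -0.2  1.1]
```

Emit:
servo_tool:
  jaw: [0,0,0.2,0.4,0.4,0.4,0.4]
  xyz:
    - [0,0.01,0.04]
    - [0,0.018,0.08]
    - [0.02,0.019,0.12]
    - [0.04,0.019,0.129]
    - [0.043,0.019,0.129]
    - [0.043,0.019,0.129]
    - [0.043,0.019,0.129]
  delta_rot:
    - [0,0,0]
    - [0.7,-0.4,-0.4]
    - [0.7,-0.8,-0.7]
    - [0.7,-0.8,-0.7]
    - [0.7,-0.8,-0.7]
    - [0.7,-0.8,-0.7]
    - [0.7,-0.8,-0.7]

```text
t: 25.85
ee_pos: [0.6006, -0.0682, 0.1515]
orientation: [2.087, 1.568, 0.169]
wrist_force: [0.8, -0.8, 0.4]
finger_gap: 0.598
```

```bash
python3 - <<'E'
from h import *
goto([.599,-.0697,.088],yaw=np.radians(-20))
E
```

```text
goto [0.599, -0.0697, 0.088] shift [ 0.0635 -0.0011  0.0021] rot [ 0.11 -0.07 -0.12] now [ 0.6006 -0.0682  0.1515] t 25.85 j [-0.55 -0.08] jaw 0.598 F [ 0.8 -0.8  0.4]
```

Emit:
servo_tool:
  jaw: [0.4,0.4,0.4,0.4,0.6,0.8,1,1,1,1]
  xyz:
    - [0.02,0,0.001]
    - [0.04,-0.001,0.002]
    - [0.058,-0.001,0.002]
    - [0.063,-0.001,0.002]
    - [0.063,-0.001,0.002]
    - [0.063,-0.001,0.002]
    - [0.063,-0.001,0.002]
    - [0.063,-0.001,0.002]
    - [0.063,-0.001,0.002]
    - [0.063,-0.001,0.002]
  delta_rot:
    - [0,0,0]
    - [0,0,0]
    - [0,0,0]
    - [0,0,0]
    - [0,0,0]
    - [0,0,0]
    - [0,0,0]
    - [0,0,0]
    - [0,0,0]
    - [0,0,0]

```text
t: 26.85
ee_pos: [0.6001, -0.0694, 0.0901]
orientation: [2.186, 1.566, 0.269]
wrist_force: [-1.2, 1.7, 5.8]
finger_gap: 0.149
```

```bash
python3 - <<'E'
from h import *
goto([.599,-.0697,.088],yaw=np.radians(-9)); print(env.sense()['torque'])
E
```

```text
goto [0.599, -0.0697, 0.088] shift [ 0.0021 -0.0009  0.0007] rot [-10.86  -0.13  -0.23] now [ 0.6001 -0.0694  0.0901] t 26.85 j [-0.53 -0.04] jaw 0.149 F [-1.2  1.7  5.8]
[0.22085936 0.38743014 0.09668626]
```

Emit:
servo_tool:
  jaw: [1,1,1,1,1,0.8,0.6,0.4,0.4]
  xyz:
    - [0,0,0]
    - [0,0,0]
    - [0,0,0]
    - [0,0,0]
    - [0,0,0]
    - [0,0,0]
    - [0,0,0]
    - [0,0,0]
    - [0,0,0]
  delta_rot:
    - [-4,0,0]
    - [-8,0,0]
    - [-11,0,0]
    - [-11,0,0]
    - [-11,0,0]
    - [-11,0,0]
    - [-11,0,0]
    - [-11,0,0]
    - [-11,0,0]

```text
t: 27.75
ee_pos: [0.6004, -0.0695, 0.0902]
orientation: [1.923, 1.566, 0.197]
wrist_force: [1.0, 0.4, -0.1]
finger_gap: 0.6
```

Emit:
servo_tool:
  jaw: [0.4,0.4,0.3,0.1,0,0,0,0,0]
  xyz:
    - [-0.03,0,0]
    - [-0.06,0,0]
    - [-0.1,0,0]
    - [-0.105,0,-0.04]
    - [-0.105,0,-0.08]
    - [-0.105,0,-0.12]
    - [-0.105,0.003,-0.13]
    - [-0.105,0.003,-0.13]
    - [-0.105,0.003,-0.13]
  delta_rot:
    - [0,0,0]
    - [0,0,0]
    - [0,0,0]
    - [0,0,0]
    - [5,0,0]
    - [11,0,0]
    - [11,0,0]
    - [11,0,0]
    - [11,0,0]

```text
t: 28.65
ee_pos: [0.6228, 0.0566, 0.1954]
orientation: [1.827, 1.566, -0.092]
wrist_force: [-0.5, 0.7, -0.4]
finger_gap: 1.0
```

```bash
python3 - <<'E'
from h import *
h=grab('wrist','wr1'); goto([.6231,.0576,.1945],yaw=np.radians(-20))
m=proj(h,[.6412,.08,.0686]);print(m)
x,y=m.astype(int)
g=cv2.cvtColor(h['image'],cv2.COLOR_BGR2GRAY);print('x0',x-14)
for r in range(y-10,y+26): print(r,' '.join('%3d'%v for v in g[r,x-14:x+14]))
E
```

```text
goto [0.6231, 0.0576, 0.1945] shift [ 0.001  -0.0003 -0.0018] rot [-0.02 -0.08 -0.28] now [0.6227 0.0558 0.1955] t 28.7 j [-0.7  -0.31] jaw 0.997 F [0.5 0.2 0.2]
[265.34672697 155.76548856]
x0 251
145  98  96  98  99  89  79  80  83  79  76 101 159 177 176 146  96  79  80  82  81  80  95 100 137 159 158 156 155
146  98 101  98  97  87  82  80  79  77  74  85 150 179 179 163 116  77  79  78  81  75  90 104  96 135 158 157 156
147 138 150 150 152 137  99  78  79  79  75  84 149 180 174 180 130  65  79  77  78  70  90 102  97 133 158 156 153
148 148 147 147 148 149 116  78  76  77  77  69 143 176 175 180 131  65  81  79  79  73  87 102 100  92 133 157 155
149 155 158 149 143 147 115  75  79  79  78  73 130 169 177 180 136  66  68  79  75  78  80  94 103 101 133 153 154
150 155 157 156 151 152 130  82  77  77  77  71 119 165 177 179 148  85  66  80  81  80  91  98 138 159 158 158 155
151 156 156 154 156 157 135  89  75  78  78  73  93 153 176 177 150 100  80  95 102 103 102 101  95 133 159 156 158
152 155 153 155 154 157 129  87  73  71  71  72 111 161 177 177 159 118  98 103 105 102 103
[... 2572 characters left out ...]
  60
175  58  62  62  60  59  61  57  62  59  59  61  61  57  62  71  75  75  69  62  55  56  60  58  57  61  59  62  62
176  60  58  60  57  59  56  58  61  62  58  58  60  55  59  73  76  76  70  60  60  59  56  60  60  58  59  59  61
177  61  60  59  58  59  59  58  63  57  59  60  58  57  66  72  75  76  77  70  56  59  58  59  59  56  60  61  59
178  61  60  60  60  60  60  60  57  59  74  69  57  59  61  71  74  75  78  79  70  70  77  79  79  66  58  63  56
179  61  59  57  58  58  59  71  78  75  79  68  58  72  72  73  77  73  77  77  78  79  78  74  78  70  59  55  60
180  70  60  61  60  74  79  76  77  76  77  75  77  76  74  74  76  74  73  79  74  77  80  75  79  76  68  56  58
```

```bash
python3 - <<'E'
from h import *
h=load('wr1')
for ang in(-10.76,-12):
  d=np.array([np.cos(np.radians(ang)),np.sin(np.radians(ang)),0])
  for zm in (.062,.0686):
    a,b=atz(h,(266.1,160.8),.062),atz(h,(264.9,155.8),zm);print(ang,a.round(4),b.round(4),((a-b)@d*1000).round(2))
x=cv2.imread('pics/wr1.png')
# tensioner orientation via base plate edge / rail edges
a=[atz(load('wp1'),(220+x/5,185+y/5),.05) for x,y in((200,178),(133,495),(280,190),(210,507))]
for i,j in((0,1),(2,3)): v=a[j]-a[i];print(np.degrees(np.arctan2(v[1],v[0])))
v=a[2]-a[0];print('end',np.degrees(np.arctan2(v[1],v[0]))-90)
t=load('top0');v=atz(t,np.array([452,285])*.64,.01)-atz(t,np.array([370,268])*.64,.01);print(np.degrees(np.arctan2(v[0],-v[1])))
E
```

```text
-10.76 [0.6401 0.0737 0.062 ] [0.6406 0.0789 0.062 ] 0.43
-10.76 [0.6401 0.0737 0.062 ] [0.6408 0.0801 0.0686] 0.49
-12 [0.6401 0.0737 0.062 ] [0.6406 0.0789 0.062 ] 0.54
-12 [0.6401 0.0737 0.062 ] [0.6408 0.0801 0.0686] 0.63
-10.758521479489714
-10.251181300251568
end -9.295102995784092
-10.556433439864383
```

The tip is now within about 0.5 mm of the mark. One last overall look before handing in.

Emit:
servo_tool:
  jaw: [0,0,0,0,0,0]
  xyz:
    - [-0.04,0,0]
    - [-0.08,0,0]
    - [-0.12,0,0]
    - [-0.15,0,0]
    - [-0.15,0,0]
    - [-0.15,0,0]
  delta_rot:
    - [0,0,0]
    - [0,0,0]
    - [0,0,0]
    - [0,0,0]
    - [0,0,0]
    - [0,0,0]

```text
t: 29.3
ee_pos: [0.6221, 0.0534, 0.3462]
orientation: [1.897, 1.564, -0.026]
wrist_force: [-1.2, 0.3, -0.0]
finger_gap: 1.001
```

```bash
python3 - <<'E'
from h import *
grab('scene','s2');grab('top','t2')
s=env.sense();print(s['ee_pos'],s['t'],s['wrist_force'])
c=crop('wr1',195,110,130,110,3.0,0)
a=cv2.resize(cv2.imread('pics/s2.png')[90:300,70:370],(500,350));b=cv2.resize(cv2.imread('pics/t2.png')[120:290,80:440],(530,250))
o=np.zeros((600,800,3),np.uint8);o[:350,:500]=a;o[350:,:530]=b;o[:250,500:]=cv2.resize(c,(300,250));cv2.imwrite('pics/m9.png',o)
E
```

```text
[0.62137887 0.05451872 0.3443507 ] 29.4 [ 0.30305159 -0.58123546 -0.40333131]
```

View pics/m9.png

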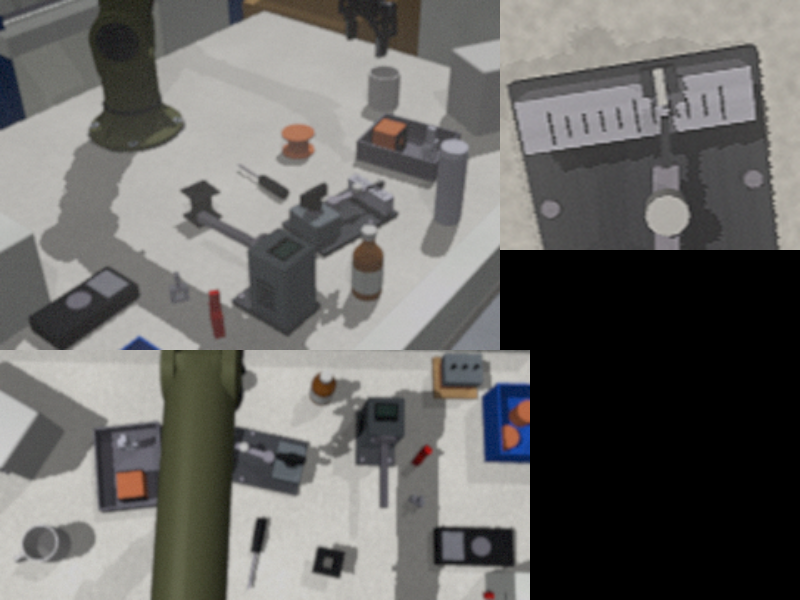

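The last view shows the arbor bare, the bobbin at (390,133) and the collar at (432,135) in the tray, the pointer on the white line at (662,100), and the bystanders upright and in place.

```bash
python3 -c "
from station import env
print(env.job_done())"
```

```text
the job is handed in; nothing more can be done
None
```

The changeover is done and handed in at about 29.4 s of the 72 s allowed. No verdict came back.

- **Collar and bobbin:** I lifted the collar about 3 mm by its tab and slid it off. The bobbin came off after it, lifted about 4 mm. Side forces on the wrist stayed around 1 N while sliding. Both parts are in the grey tray and the arbor is bare. The close view right after placing showed the collar upright. The final distant views show it in the tray but are too coarse to confirm it still stands.
- **Tensioner:** I turned the wing knob about 86° clockwise, then found the pointer about 5 mm past the mark. My first reading of the mark had assumed too low a height for the line. I regrasped the knob and turned it back 11°. The last wrist-camera measurement puts the tip 0.4–0.6 mm past the centre of the 4 mm line. That figure comes from one camera position and was not repeated from a second one. The arm was worked only through the knob.
- **Rest of the bench:** In the last pictures the other items looked upright and in place, judged by eye only. The gripper was open and clear at about 0.34 m height, with wrist force under 1 N.

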